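Load the biscuit tray with a spatula and rack it

TASK

Two or three round biscuits lie on the worktop. With the spatula, never with the fingers, slide the blade under each biscuit and tip it into the small metal tray out on the worktop, so that all lie flat in the tray, right way up, none overlapping; then lay the spatula back with its blade flat on the green mat and slide the loaded tray fully home into the slot of the wooden rack. Leave the honey jar and the kitchen timer alone.

Things in the scene. Friction and masses are not known exactly. Their poses are not given: they have to be found in the camera images.
- biscuit_1_center (a point): centre of a round brown biscuit with six dark dots on top, 54 mm across, 10 mm thick, 45 g, rough underneath; the underside is flat out to 17 mm radius and then rises 2.6 mm to the edge, so a thin blade wedges under it. z is up when it lies right way up. None when this biscuit is absent (two or three are there)
- biscuit_2_center (a point): centre of a round brown biscuit with six dark dots on top, 54 mm across, 10 mm thick, 45 g, rough underneath; the underside is flat out to 17 mm radius and then rises 2.6 mm to the edge, so a thin blade wedges under it. z is up when it lies right way up. None when this biscuit is absent (two or three are there)
- biscuit_3_center (a point): centre of a round brown biscuit with six dark dots on top, 54 mm across, 10 mm thick, 45 g, rough underneath; the underside is flat out to 17 mm radius and then rises 2.6 mm to the edge, so a thin blade wedges under it. z is up when it lies right way up. None when this biscuit is absent (two or three are there)
- spatula_blade (a point): underside centre of the slick steel blade: 78 mm long (x, front edge at +39), 58 wide, 2 thick, front 30 mm thinning to 1. x to the front edge, z up. Run flat along the worktop it slips under a biscuit to just past its middle, then carries it along; the biscuit stays on when the blade is level or tilted back up to 13 degrees, slides off when the front dips 20 or more
- spatula_grip (a point): centre of the spatula's dark wooden handle, 105 mm behind and 46 mm above the blade point; handle 105 mm long (along x), 16 mm wide (y), 16 mm high (z), level when the blade is flat
- rest: green mat fixed on the worktop where the spatula lies at the start, 90 mm (x) by 80 mm (y), 3 mm thick; origin at the centre of its underside. The centre of the blade belongs over its middle, within 35 mm
- tray: small bright metal tray (300 g) standing loose on the worktop, outside 92 mm (x) by 216 mm (y), floor 3 mm thick, rim 13 mm high and 3 mm thick: room for three biscuits side by side in a row along y. Origin at the centre of its underside, z up; its handle points to -x. A biscuit tipped over its middle lands flat
- tray_handle (a point): centre of the black tongue handle of the tray, 115 mm from the tray's origin along its -x, 28 mm above its underside; handle 70 mm long (x from -80 to -150 mm of the tray), 16 mm wide (y), 14 mm high (z, top at 35 mm); from -46 to -80 mm only a low strap, 9 mm high, joins it to the tray
- rack: low fixed wooden rack with one slot, open to its -x; origin on the worktop at the slot's centre. Slot floor is the worktop; slot 224 mm wide (y), from x = -48 mm to the back wall at +48; slatted roof 60 to 70 mm high; splayed guides 25 mm long before the mouth. Tray home: its origin about 2 mm past the rack's in x, axes alike, handle outside
- honey_jar: jar with a red lid, 58x62x86 mm, origin under its centre; leave alone
- kitchen_timer: round cream and red kitchen timer, 66 mm, origin under its centre; leave alone
- spatula: the whole spatula, 150 g; origin and axes as point spatula_blade. A 36 mm wide neck rises steeply from the blade's back edge (x = -39 mm) to the handle. Left alone it stands on its blade, handle in the air
There are look-alikes about, which are no part of the job. What is shaped like the part that bears biscuit_1_center but blue or purple is not meant.

How it is judged (in metres and radians):
On the way, in this order (a step that is already met when the one before it is completed fails the run):
1. all biscuits lie flat in the tray, with the tray still out of the rack (x of biscuit_1_center in the frame of tray between -0.036 and 0.036 m and y of biscuit_1_center in the frame of tray between -0.1 and 0.1 m and z of biscuit_1_center in the frame of tray between 0 and 0.014 m and angle between each of biscuit_1_center, biscuit_2_center, biscuit_3_center's own z axis and vertical below 0.15 rad and x of biscuit_2_center in the frame of tray between -0.036 and 0.036 m and y of biscuit_2_center in the frame of tray between -0.1 and 0.1 m and z of biscuit_2_center in the frame of tray between 0 and 0.014 m and x of biscuit_3_center in the frame of tray between -0.036 and 0.036 m and y of biscuit_3_center in the frame of tray between -0.1 and 0.1 m and z of biscuit_3_center in the frame of tray between 0 and 0.014 m and x of tray in the frame of rack below -0.06 m), for 0.2 s.
2. the tray is fully home in the rack's slot with the biscuits in it (x of biscuit_1_center in the frame of tray between -0.036 and 0.036 m and y of biscuit_1_center in the frame of tray between -0.1 and 0.1 m and z of biscuit_1_center in the frame of tray between 0 and 0.014 m and angle between each of biscuit_1_center, biscuit_2_center, biscuit_3_center's own z axis and vertical below 0.15 rad and x of biscuit_2_center in the frame of tray between -0.036 and 0.036 m and y of biscuit_2_center in the frame of tray between -0.1 and 0.1 m and z of biscuit_2_center in the frame of tray between 0 and 0.014 m and x of biscuit_3_center in the frame of tray between -0.036 and 0.036 m and y of biscuit_3_center in the frame of tray between -0.1 and 0.1 m and z of biscuit_3_center in the frame of tray between 0 and 0.014 m and x of tray in the frame of rack between -0.008 and 0.02 m and y of tray in the frame of rack between -0.01 and 0.01 m and angle between the x axis of tray and the x axis of rack, either way round below 0.08 rad and angle between tray's own z axis and vertical below 0.06 rad and height (world z) of tray below 0.008 m), for 0.2 s.
At the end, for the whole second after the job is handed in: Every biscuit lies flat (0.15 rad), right way up on the tray's floor; the tray is flat and home in the rack (at most 8 mm short, 10 mm sideways, 0.08 rad off); the spatula's blade lies flat, right way up, its centre within 35 mm of the mat's centre; all at rest (all of step 2 and horizontal distance between spatula_blade and rest below 0.035 m and angle between spatula_blade's own z axis and vertical below 0.15 rad and height (world z) of spatula_blade below 0.012 m and linear speed of each of spatula, tray below 0.02 m/s); the robot touches nothing.
It fails at once if a finger touches a biscuit (contact force between the fingers and biscuit_1 above 0.5 N or contact force between the fingers and biscuit_2 above 0.5 N or contact force between the fingers and biscuit_3 above 0.5 N).
It fails at once if the honey jar or the kitchen timer is moved more than 25 mm (distance of any of honey_jar, kitchen_timer from where it was at the start of the episode above 0.025 m).
Of biscuit_1, biscuit_2, biscuit_3 only 2 to 3 are there at a start; the rules pass over those that are not, and their reading is None.
At some moment in a run one of biscuit_1, biscuit_2, biscuit_3, tray may be knocked a few centimetres aside while the robot is not near it.
It also fails if it takes over 192 s, if anything falls off the work surface, if the arm or the gripper's body presses on something with over 40 N, if the wrist force passes 120 N, or if a joint passes its speed limit or range.

ROBOT

A 6-joint arm with a two-finger parallel gripper is mounted at the origin on a cart in front of the work surface, level with it; the furniture and walls round the work are solid. World frame = base frame: x ahead of the robot, y to its left, z up, the work surface at z = 0. Lengths are in mm, angles in rad, forces in N, time in s.
With the tool pointing down it reaches from about 350 to 875 mm from the base axis. Payload 4.2 kg.
Tool frame: the origin (TCP) lies midway between the tips of the shut fingers; the grasp point (between the pads) lies 19 mm behind it; z points along the fingers, y is the line along which they close (so a half turn about z gives the same grasp; the last joint's range is limited). The gripper opens to 85 mm and grips with 20 to 120 N. Pads are 22 mm wide; open, the fingers measure 114 mm over their backs; the gripper's body (76 mm by 85 mm) begins 54 mm behind the grasp point. The pads swing forward as they close: fully open they stand 13 mm farther back than shut.
Start: joints at [-0.959, 0.385, 0.008, 0, -1.194, -0.259], TCP at [215.969, -586.478, 231.312] pointing down, gripper open.
Joint ranges: [-3.14, 3.14], [-1.21, 2.06], [-1.07, 1.41], [-3.16, 2.05], [-2.99, -0.16], [-3.1, 3.1]. Speed limits (rad/s): [2.79, 2.79, 3.14, 3.14, 3.14, 3.14].

INTERFACE

Orientations are given as a unit quaternion [x, y, z, w].
In Python, from bench import read_state, get_image, job_done gives the robot as it stands.
- The arm moves only by the shell command python3 -m jog 'ROWS'. ROWS is JSON, a list of rows, each a list of 3 entries, a list of its own where there are three numbers: the shift along the world's x, y, z scaled (see below), then the turn, a rotation vector about the world's x, y, z scaled (see below), then the gripper's target within -1 to 1 (shut at 1, half-way at 0, fully open at -1). In form: [[[x, y, z], [wx, wy, wz], claw], ...]. A call has 1 to 20 rows; each row is the pose to reach, as a shift and turn from the pose commanded when the call began; what a row does not reach only later rows make up. The controller multiplies each number of a shift by 10 cm and each number of a turn by 120 degrees. A row lasts 1/10 s, in which the tool goes at most 50 mm and 8.59 degrees, less where a joint would pass 70% of its speed; a pose out of reach is approached as far as the arm can. A call with a number of a shift or a turn outside -1 to 1 is refused whole. A call with a gripper value outside its range is refused whole. The fingers move at their own pace and stop on an object; the grip force is fixed at half the most. Time passes only in rows, so rows that repeat a pose let the fingers close. It gives the time, the measured TCP pose, the force, the opening and the grip force at its end, in the units of the state.
- read_state(): the state, without advancing time (a new reading comes with each control period).
- get_image(name): name is "scene" or "top"; returns a dict with "frame" (400x640x3 uint8, red, green, blue), "range_z" (400x640 float32, mm along the optical axis (not along the pixel's ray), 0 where there is no reading), "fx", "fy", "cx", "cy" (pixels), "R" (3x3) and "t" (3): a world point X has camera coordinates R X + t. Camera axes: x right, y down, z forward; pixel columns grow to the right and rows downward; lengths in mm; the calibration is good to about 2 mm. A picture is of the moment at which its call begins.
- job_done(): hands the job in; it is judged then, once.
The state is a dict: "clock": time; "joints": joint angles; "joint_vel": joint speeds; "joint_efforts": joint torques, N m; "position": TCP position; "ee_rot": TCP orientation; "contact_force": force on the tool from outside, world axes, zero at the start; "wrist_torque": the same for the moment, N m; "gripper_width": finger opening in mm; "grasp_force": force on a finger pad.
Only numpy, scipy, OpenCV 4.12 (cv2) and the standard library are available. Lean on these libraries where they do the work, as an engineer would, in place of code of your own. Each camera call takes 0.05 s, during which the arm holds its last target. There are 200 camera calls.

## Working session

There is one attempt and no reset: what is moved stays moved. The work goes in short steps, Python scripts to look and compute and a shell command to move; the robot and the scene stay as the last step left them, time stands still between calls to the robot, and variables do not carry over. Pictures are saved under pics/ and viewed, at most 14 in all, crops included, and the job is handed in when it is done.

```bash
ls; mkdir -p pics
cat > h.py <<'E'
import numpy as np, cv2
from bench import read_state, get_image, job_done
def save(n,im): cv2.imwrite('pics/'+n+'.png',cv2.cvtColor(im,cv2.COLOR_RGB2BGR))
def pts(d):
    z=d['range_z'].astype(float); v,u=np.indices(z.shape)
    c=np.stack([(u-d['cx'])/d['fx']*z,(v-d['cy'])/d['fy']*z,z],-1)
    return (c-np.array(d['t']))@np.array(d['R'])
def ray(d,u,v,h):
    R=np.array(d['R']);t=np.array(d['t']);o=-R.T@t
    r=R.T@np.array([(u-d['cx'])/d['fx'],(v-d['cy'])/d['fy'],1]);return o+r*(h-o[2])/r[2]
E
python3 - <<'E'
from h import *
for n in('scene','top'):
    d=get_image(n);save(n+'0',d['frame']);np.savez(n+'0',**d)
    print(n,d['fx'],d['cx'],d['cy'],np.round(-np.array(d['R']).T@np.array(d['t'])),np.round(d['R'],2).tolist(),(d['range_z']==0).mean())
s=read_state();print(s)
E
```

```text
pics
scene 439.4884784161899 320.05643278382433 197.07514997910812 [-392.  666.  808.] [[-0.61, -0.79, 0.01], [-0.41, 0.31, -0.86], [0.67, -0.52, -0.52]] 0.0041171875
top 430.88339191406436 317.30351462556297 200.46025170790801 [ 346. -102. 1448.] [[-0.02, -1.0, -0.01], [-0.99, 0.02, -0.16], [0.16, 0.01, -0.99]] 0.004046875
{'clock': 0.1, 'joints': array([-9.59408213e-01,  3.85441141e-01,  6.74807791e-03, -4.28735023e-04,
       -1.19402069e+00, -2.58621912e-01]), 'joint_vel': array([-1.62016541e-04, -2.62269506e-04,  2.83094474e-03,  1.05864360e-03,
       -5.85105841e-04, -1.79092803e-05]), 'joint_efforts': array([-2.15179812e-04, -3.93320167e+01,  1.88930494e+01,  4.19799238e+00,
       -2.59039683e-03,  9.95903946e-06]), 'position': array([ 215.77300873, -586.00127275,  230.34952795]), 'ee_rot': array([-1.75392027e-01,  9.84498186e-01,  9.53392975e-04, -2.23316847e-04]), 'contact_force': array([-0.44207248, -0.58288065,  0.68859225]), 'wrist_torque': array([-0.01804798, -0.0150209 , -0.02970353]), 'grasp_force': 0.0, 'gripper_width': 85.37288890024747}
```

View pics/top0.png

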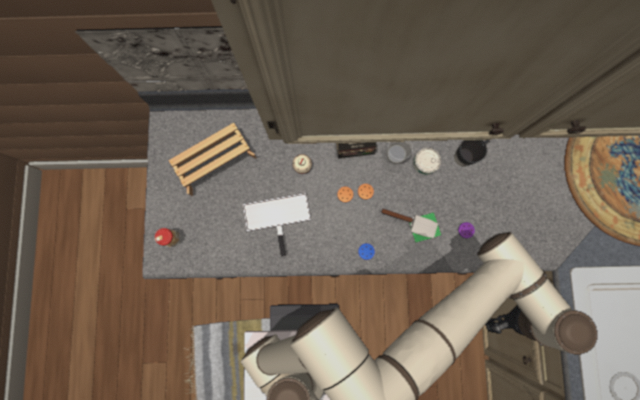

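View pics/scene0.png

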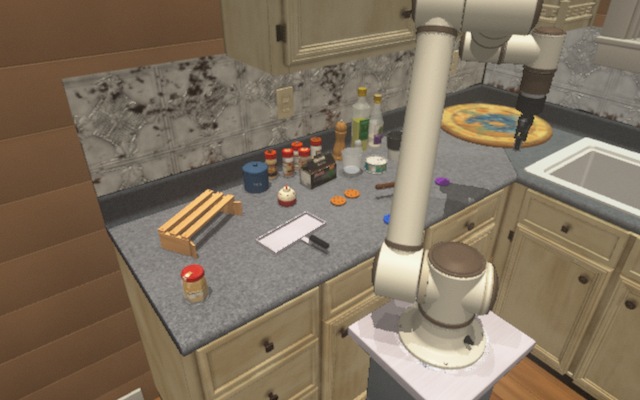

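The top view shows two candidate brown biscuits at (345,194) and (366,191). The look-alikes are blue at (366,251) and purple at (466,229). The spatula blade is at (425,227) on the green mat, its handle end near (385,211). The tray is at (277,212) with its handle at (282,243), the rack at (210,157), the timer at (302,163) and the jar at (165,236). I'll measure them and check with a crop.

Run:
```python
from h import *
import numpy as np
D={n:dict(np.load(n+'0.npz')) for n in('top','scene')}
d=D['top'];P=pts(d);f=d['frame'];hsv=cv2.cvtColor(f,cv2.COLOR_RGB2HSV)
H,S,V=[hsv[...,i].astype(int) for i in range(3)]
box=lambda u0,u1,v0,v1:(lambda m:(m.__setitem__((slice(v0,v1),slice(u0,u1)),True),m)[1])(np.zeros(H.shape,bool))
def rep(n,m,h):
    k,l,st,c=cv2.connectedComponentsWithStats(m.astype(np.uint8))
    for i in range(1,k):
        if st[i,4]<25: continue
        mm=l==i; (cu,cv),(w,hh),a=cv2.minAreaRect(np.argwhere(mm)[:,::-1].astype(np.float32))
        Q=P[mm]; Q=Q[np.abs(Q).sum(1)<5000]
        print(n,c[i].round(1),st[i,4],'w',round(w,1),round(hh,1),round(a,1),'ray',ray(d,*c[i],h).round(1),'med',np.median(Q,0).round(1))
roi=box(150,560,110,280)
rep('bis',roi&(H>4)&(H<16)&(S>150)&(V>110)&box(320,400,170,220),10)
rep('blue',roi&(H>105)&(H<165)&(S>120),10)
rep('mat',roi&(H>45)&(H<80)&(S>100),3)
rep('handle',box(375,415,200,225)&(V<120)&(S>90),50)
rep('blade',box(405,445,210,245)&(V>140)&(S<60),2)
rep('tray',box(235,320,185,235)&(V>185)&(S<60),13)
rep('trayh',box(270,295,225,260)&(V<60),35)
rep('rack',box(160,260,115,200)&(S>90)&(V>120),70)
c=np.hstack([cv2.resize(f[170:270,330:480],None,fx=4,fy=4,interpolation=2)]);save('crop1',c)
s=D['scene']['frame'];save('crop2',cv2.resize(s[160:300,150:350],None,fx=4,fy=4,interpolation=2))
```

```text
bis [366.4 188. ] 51 w 11.7 6.3 21.8 ray [ 613.9 -256.3   10. ] med [ 613.9 -257.8   11.2]
bis [345.5 190.1] 41 w 11.3 4.7 6.3 ray [ 607.9 -185.4   10. ] med [ 608.  -186.9   12. ]
blue [466.  229.6] 156 w 13.0 14.0 90.0 ray [ 465.6 -581.9   10. ] med [ 465.7 -581.8   11.7]
blue [366.  251.1] 186 w 14.0 14.0 90.0 ray [ 401.4 -246.9   10. ] med [ 401.4 -246.8   11.3]
mat [430.1 216.3] 51 w 12.6 5.9 20.0 ray [ 513.5 -467.3    3. ] med [ 514.4 -469.2    4.9]
mat [418.9 237.5] 62 w 15.5 6.5 14.0 ray [ 443.1 -425.6    3. ] med [ 441.8 -423.1    3.4]
handle [396.2 215.1] 119 w 30.7 3.8 18.4 ray [ 514.4 -345.6   50. ] med [ 513.5 -343.4   58.9]
blade [424.1 226.5] 416 w 24.3 17.7 18.4 ray [ 479.7 -445.3    2. ] med [ 478.1 -443.6    6.5]
tray [276.8 212.2] 1593 w 34.1 62.6 79.8 ray [537.2  47.9  13. ] med [538.3  47.8   4.4]
trayh [281.6 245. ] 63 w 18.2 3.4 81.3 ray [425.7  30.5  35. ] med [425.9  29.5  36.6]
rack [208.8 154.9] 1836 w 38.1 76.8 60.0 ray [725.4 265.6  70. ] med [726.8 267.   70.2]
```

View pics/crop1.png

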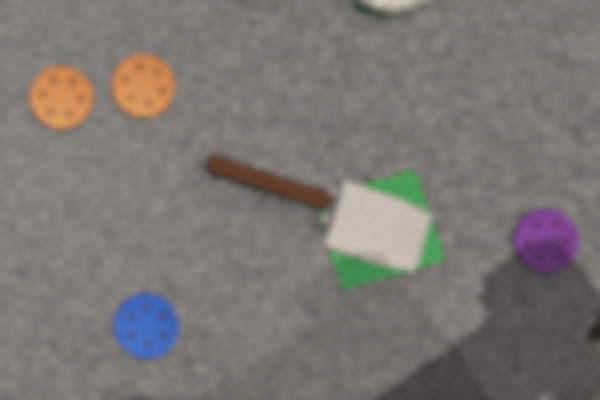

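The crop shows two orange-brown biscuits with dark dots at top-view pixels (345.3,194.3) and (365.8,191.5). The blue and purple ones are look-alikes. The spatula handle runs up-left from the blade on the green mat. Next I'll refine the heights from the second view and work out the rack and tray geometry.

```bash
python3 - <<'E'
from h import *
D={n:dict(np.load(n+'0.npz')) for n in('top','scene')}
t=D['top'];s=D['scene']
for u,v in((345.3,194.3),(365.8,191.5)): print('bis',ray(t,u,v,10).round(1))
for n,d in D.items():
    P=pts(d).reshape(-1,3);f=d['frame'].reshape(-1,3).astype(int)
    hsv=cv2.cvtColor(d['frame'],cv2.COLOR_RGB2HSV).reshape(-1,3).astype(int)
    def sel(name,c,r,z0,z1,col=None):
        m=(np.hypot(P[:,0]-c[0],P[:,1]-c[1])<r)&(P[:,2]>z0)&(P[:,2]<z1)
        if col is not None:m&=col
        if m.sum()<8: return print(n,name,m.sum())
        Q=P[m]; (cx,cy),(w,h),a=cv2.minAreaRect(Q[:,:2].astype(np.float32))
        print(n,name,m.sum(),'rect',round(cx,1),round(cy,1),round(w),round(h),round(a,1),'z95',np.percentile(Q[:,2],[5,50,95]).round(1),'med',np.median(Q,0).round(1))
    sel('b1',(590,-187),40,6,25); sel('b2',(600,-257),40,6,25)
    sel('handle',(514,-345),65,40,75)
    sel('blade',(480,-445),60,-5,20,(hsv[:,1]<60)&(hsv[:,2]>140))
    sel('trayrim',(537,48),130,8,22,(hsv[:,2]>150)&(hsv[:,1]<70))
    sel('tray',(537,48),130,-5,22,(hsv[:,2]>185)&(hsv[:,1]<60))
    sel('trayh',(426,30),50,25,50)
    sel('rackroof',(725,265),170,60,85)
    sel('racklow',(725,265),170,8,55,(hsv[:,1]>90)&(hsv[:,2]>100)) 
    sel('timer',(676,-40),60,20,80);sel('jar',(465,430),70,50,100)
E
python3 -m jog '[[[0.3,0.25,0],[0,0,0.07],-1],[[0.6,0.5,0],[0,0,0.14],-1],[[0.9,0.75,0],[0,0,0.21],-1],[[0.9,0.75,0],[0,0,0.28],-1],[[0.9,0.75,0],[0,0,0.35],-1],[[0.9,0.75,0],[0,0,0.42],-1],[[0.9,0.75,0],[0,0,0.42],-1],[[0.9,0.75,0],[0,0,0.42],-1]]'
```

```text
bis [ 593.7 -184.1   10. ]
bis [ 601.7 -253.7   10. ]
top b1 202 rect 591.6 -184.8 67 75 61.9 z95 [ 6.5 10.8 16.5] med [ 594.5 -183.7   10.8]
top b2 194 rect 605.3 -253.0 60 60 35.8 z95 [ 6.8 11.2 16.3] med [ 603.  -252.9   11.2]
top handle 180 rect 511.3 -347.2 108 34 71.7 z95 [48.  57.8 62.2] med [ 512.6 -348.1   57.8]
top blade 415 rect 477.7 -444.5 81 69 73.5 z95 [ 0.9  6.4 11.9] med [ 478.1 -443.6    6.4]
top trayrim 336 rect 524.7 48.7 122 218 8.9 z95 [ 8.2 11.  17.3] med [537.4  44.4  11. ]
top tray 1580 rect 524.7 46.4 117 211 8.8 z95 [-0.7  4.4 10.1] med [538.5  48.    4.4]
top trayh 110 rect 426.9 31.7 70 16 9.2 z95 [29.9 35.9 40. ] med [426.   32.   35.9]
top rackroof 1744 rect 728.2 266.4 107 249 29.9 z95 [64.5 70.4 75.7] med [727.4 266.1  70.4]
top racklow 73 rect 718.4 259.2 121 252 30.3 z95 [15.7 45.5 54.3] med [730.7 313.4  45.5]
top timer 299 rect 699.0 -39.3 64 62 63.9 z95 [30.9 46.9 63.1] med [693.9 -40.8  46.9]
top jar 309 rect 457.9 400.0 56 55 64.4 z95 [58.5 85.6 91.3] med [456.9 396.4  85.6]
scene b1 99 rect 589.0 -189.9 69 48 72.1 z95 [ 6.6  9.5 12.3] med [ 59
[... 295 characters left out ...]
48.2  11.6]
scene tray 1066 rect 535.8 47.1 139 227 10.8 z95 [-0.   2.9 10.1] med [543.   54.6   2.9]
scene trayh 123 rect 425.2 34.6 73 20 6.3 z95 [26.4 33.5 36.7] med [420.5  35.9  33.5]
scene rackroof 1436 rect 727.3 267.6 107 254 30.2 z95 [62.2 69.2 72.2] med [717.3 281.8  69.2]
scene racklow 736 rect 718.1 264.5 130 256 30.2 z95 [10.6 34.5 51.6] med [693.1 347.9  34.5]
scene timer 243 rect 687.5 -30.1 62 47 52.9 z95 [23.3 41.7 61.2] med [684.3 -27.9  41.7]
scene jar 532 rect 455.7 405.6 57 57 38.5 z95 [53.6 83.6 88. ] med [444.3 407.1  83.6]
clock: 0.9
position: [305.8, -511.3, 230.9]
ee_rot: [-0.577, 0.817, 0.0, -0.0]
contact_force: [0.3, -0.1, 1.0]
gripper_width: 85.4
grasp_force: 0.0
```

View pics/crop2.png

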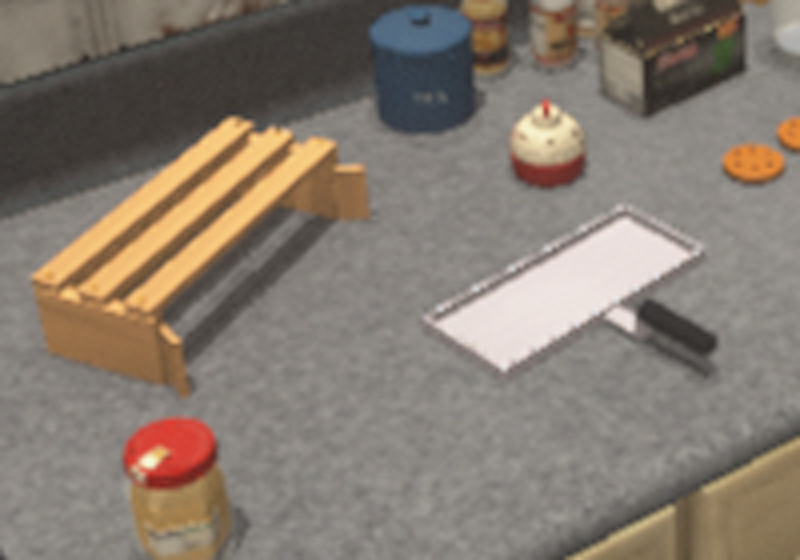

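The second view agrees on heights: handle top about 57, biscuit tops about 10, tray rim about 12 and rack roof about 70. The crop shows the tray with its black handle at (680,325) and the rack open toward it, with a clear path between. Now the spatula handle at (512,-345).

```bash
python3 -m jog '[[[0.35,0.28,0],[0,0,0],-1],[[0.7,0.56,0],[0,0,0],-1],[[1,0.82,0],[0,0,0],-1],[[1,0.82,0],[0,0,0],-1]]' && python3 -m jog '[[[0.35,0.28,0],[0,0,0],-1],[[0.7,0.56,-0.3],[0,0,0],-1],[[1,0.82,-0.6],[0,0,0],-1],[[1,0.82,-0.95],[0,0,0],-1],[[1,0.82,-0.95],[0,0,0],-1],[[1,0.82,-0.95],[0,0,0],-1]]'
python3 - <<'E'
from h import *
for n in('top','scene'):
    d=get_image(n);save(n+'1',d['frame'])
    f=d['frame'];hsv=cv2.cvtColor(f,cv2.COLOR_RGB2HSV)
    m=cv2.inRange(hsv,(4,150,110),(16,255,255));k,l,st,c=cv2.connectedComponentsWithStats(m)
    print(n,[(c[i].round(1).tolist(),int(st[i,4]),pts(d)[l==i].mean(0).round().tolist()) for i in range(1,k) if st[i,4]>30])
E
```

```text
clock: 1.3
position: [408.8, -427.1, 231.1]
ee_rot: [-0.579, 0.815, -0.0, 0.0]
contact_force: [0.0, -0.6, 0.8]
gripper_width: 85.5
grasp_force: 0.0
clock: 1.9
position: [505.6, -348.2, 136.5]
ee_rot: [-0.577, 0.816, 0.0, -0.001]
contact_force: [1.0, -0.4, 0.1]
gripper_width: 85.6
grasp_force: 0.0
top []
scene [([497.6, 134.0], 47, [554.0, -1061.0, 45.0]), ([468.9, 138.3], 35, [575.0, -878.0, 65.0]), ([315.8, 139.6], 49, [882.0, -302.0, 103.0]), ([299.2, 145.6], 72, [875.0, -216.0, 104.0]), ([512.3, 144.7], 35, [454.0, -1017.0, 42.0]), ([269.9, 152.2], 45, [890.0, -94.0, 105.0]), ([351.2, 193.1], 81, [603.0, -248.0, 9.0]), ([338.0, 200.5], 100, [583.0, -170.0, 17.0]), ([552.5, 388.7], 828, [-61.0, -892.0, -906.0])]
```

View pics/scene1.png

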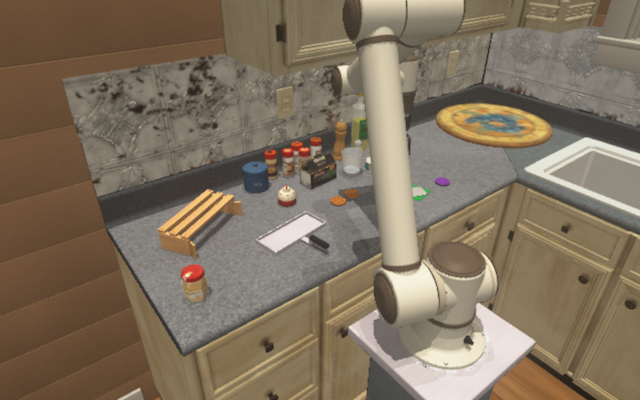

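The scene view shows the same two biscuits at (338,200) and (351,193). The area that was hidden before is empty apart from the mat and the purple one. I'll descend and grip.

```bash
python3 -m jog '[[[0.07,0.025,-0.2],[0,0,0],-1],[[0.07,0.025,-0.4],[0,0,0],-1],[[0.07,0.025,-0.6],[0,0,0],-1],[[0.07,0.025,-0.8],[0,0,0],-1],[[0.07,0.025,-0.95],[0,0,0],-1],[[0.07,0.025,-1],[0,0,0],-1],[[0.07,0.025,-1],[0,0,0],-1]]' && python3 -m jog '[[[0,0,-0.05],[0,0,0],-1],[[0,0,-0.05],[0,0,0],0.3],[[0,0,-0.05],[0,0,0],0.5],[[0,0,-0.05],[0,0,0],0.7],[[0,0,-0.05],[0,0,0],1],[[0,0,-0.05],[0,0,0],1],[[0,0,-0.05],[0,0,0],1],[[0,0,-0.05],[0,0,0],1],[[0,0,-0.05],[0,0,0],1],[[0,0,-0.05],[0,0,0],1]]'
```

```text
clock: 2.7
position: [513.2, -345.9, 37.4]
ee_rot: [-0.577, 0.816, -0.001, 0.0]
contact_force: [-0.1, 0.3, 0.8]
gripper_width: 85.4
grasp_force: 0.0
clock: 3.7
position: [513.1, -345.0, 31.5]
ee_rot: [-0.578, 0.816, -0.0, 0.0]
contact_force: [-1.0, -0.2, 1.9]
gripper_width: 15.0
grasp_force: 61.7
```

```bash
python3 -m jog '[[[0,0,0.15],[0,0,0],1],[[0,0,0.35],[0,0,0],1],[[-0.05,0.05,0.6],[0,0,0.06],1],[[-0.1,0.1,0.7],[0,0,0.13],1],[[-0.2,0.2,0.7],[0,0,0.2],1],[[-0.3,0.3,0.7],[0,0,0.27],1],[[-0.4,0.4,0.7],[0,0,0.34],1],[[-0.5,0.5,0.7],[0,0,0.41],1],[[-0.6,0.6,0.7],[0,0,0.48],1],[[-0.7,0.7,0.7],[0,0,0.55],1],[[-0.8,0.8,0.7],[0,0,0.62],1],[[-0.9,0.9,0.7],[0,0,0.69],1],[[-1,1,0.7],[0,0,0.76],1],[[-1,1,0.7],[0,0,0.83],1],[[-1,1,0.7],[0,0,0.9],1],[[-1,1,0.7],[0,0,0.97],1],[[-1,1,0.7],[0,0,0.986],1],[[-1,1,0.7],[0,0,0.986],1],[[-1,1,0.7],[0,0,0.986],1],[[-1,1,0.7],[0,0,0.986],1]]'
python3 - <<'E'
from h import *
for n in('top','scene'):
    d=get_image(n);save(n+'2',d['frame']);np.savez(n+'2',**d)
E
```

```text
clock: 5.7
position: [412.7, -244.9, 101.1]
ee_rot: [0.997, 0.078, -0.0, -0.0]
contact_force: [0.0, -0.5, -2.2]
gripper_width: 15.1
grasp_force: 61.3
```

View pics/top2.png

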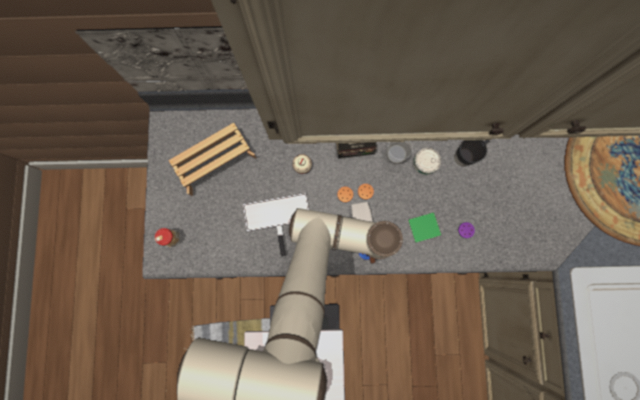

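View pics/scene2.png

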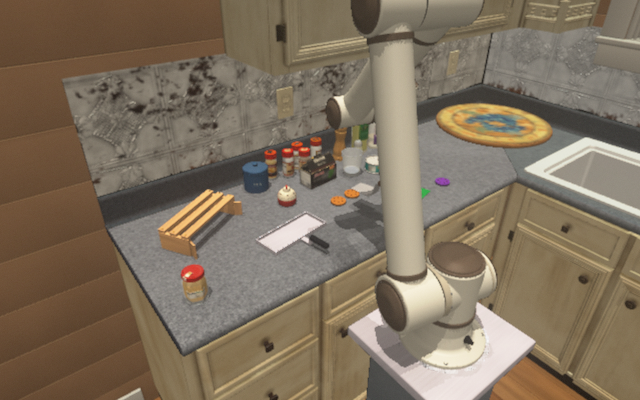

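The top view shows the blade ahead of the hand at (362,212), both biscuits still in place, and the mat fully visible at (425,227). The scene view shows the blade at (363,188), looking level. I'll measure the blade and mat from both views.

```bash
python3 - <<'E'
from h import *
for n in('top','scene'):
    d=dict(np.load(n+'2.npz'));P=pts(d);hsv=cv2.cvtColor(d['frame'],cv2.COLOR_RGB2HSV)
    m=(cv2.inRange(hsv,(0,0,135),(180,70,255))>0)&(P[...,2]>45)&(P[...,2]<110)&(abs(P[...,0]-515)<80)&(abs(P[...,1]+230)<60)
    Q=P[m]
    if len(Q)>20:
        print(n,'blade',len(Q),np.median(Q,0).round(1),cv2.minAreaRect(Q[:,:2].astype(np.float32)))
        A=np.c_[Q-Q.mean(0)];c=np.linalg.lstsq(np.c_[A[:,:2],np.ones(len(A))],Q[:,2],rcond=None)[0];print('slope',c)
    m=cv2.inRange(hsv,(45,100,60),(80,255,255))>0; m&=abs(P[...,0]-480)<90; m&=abs(P[...,1]+445)<90
    if m.sum()>50:
        r=cv2.minAreaRect(np.argwhere(m)[:,::-1].astype(np.float32)); print('mat',m.sum(),r,ray(d,*r[0],3).round(1),np.median(P[m],0).round(1),cv2.minAreaRect(P[m][:,:2].astype(np.float32)))
E
python3 -m jog '[[[0,0.15,-0.2],[0,0,0],1],[[-0.02,0.3,-0.4],[0,0,0],1],[[-0.02,0.31,-0.5],[0,0,0],1],[[-0.02,0.31,-0.6],[0,0,0],1],[[-0.02,0.31,-0.66],[0,0,0],1],[[-0.02,0.31,-0.69],[0,0,0],1],[[-0.02,0.31,-0.71],[0,0,0],1],[[-0.02,0.31,-0.72],[0,0,0],1],[[-0.02,0.31,-0.72],[0,0,0],1]]'
```

```text
top blade 299 [ 526.2 -231.6   75.1] ((521.8295288085938, -230.11666870117188), (64.54733276367188, 58.186126708984375), 8.826868057250977)
slope [-3.84066951e-02 -1.74468060e-04  7.49869555e+01]
mat 595 ((424.2752685546875, 226.91744995117188), (23.370962142944336, 25.861310958862305), 73.3007583618164) [ 478.  -445.6    3. ] [ 477.5 -445.2    4.2] ((477.58740234375, -444.4822998046875), (77.111572265625, 88.73621368408203), 14.612953186035156)
scene blade 139 [ 523.1 -227.9   73.8] ((513.9183349609375, -231.97555541992188), (83.04756927490234, 60.25109100341797), 15.88241195678711)
slope [-2.46738804e-02  1.28148617e-02  7.38674920e+01]
clock: 6.7
position: [411.2, -214.2, 29.5]
ee_rot: [0.997, 0.078, 0.0, 0.0]
contact_force: [0.9, -0.4, -0.6]
gripper_width: 14.3
grasp_force: 61.3
```

```bash
python3 -m jog '[[[0,0,-0.007],[0,0,0],1],[[0,0,-0.015],[0,0,0],1],[[0,0,-0.015],[0,0,0],1]]' && python3 -m jog '[[[0.05,0.008,0],[0,0,0],1],[[0.1,0.016,0],[0,0,0],1],[[0.15,0.023,0],[0,0,0],1],[[0.2,0.031,0],[0,0,0],1],[[0.25,0.039,0],[0,0,0],1],[[0.3,0.047,0],[0,0,0],1],[[0.3,0.047,0],[0,0,0],1]]'
python3 - <<'E'
from h import *
for n in('top','scene'):
    d=get_image(n);save(n+'3',d['frame']);P=pts(d)
    hsv=cv2.cvtColor(d['frame'],cv2.COLOR_RGB2HSV)
    m=cv2.inRange(hsv,(4,150,110),(16,255,255))>0;m&=abs(P[...,0]-600)<80;m&=abs(P[...,1]+210)<100
    k,l,st,c=cv2.connectedComponentsWithStats(m.astype(np.uint8))
    print(n,[(c[i].round(1).tolist(),int(st[i,4]),np.median(P[l==i],0).round().tolist()) for i in range(1,k) if st[i,4]>20])
E
```

```text
clock: 7.0
position: [411.4, -214.1, 28.3]
ee_rot: [0.997, 0.078, 0.001, 0.0]
contact_force: [-1.0, -0.2, 3.1]
gripper_width: 14.9
grasp_force: 61.9
clock: 7.7
position: [442.6, -209.3, 28.1]
ee_rot: [0.997, 0.078, 0.001, 0.0]
contact_force: [-0.1, -0.3, 2.7]
gripper_width: 15.0
grasp_force: 62.0
top [([365.9, 188.3], 67, [613.0, -255.0, 12.0]), ([345.1, 192.6], 104, [599.0, -184.0, 12.0])]
scene [([351.5, 193.3], 94, [600.0, -246.0, 10.0]), ([337.8, 200.2], 95, [592.0, -178.0, 10.0])]
```

```bash
python3 -m jog '[[[0.05,0.008,0],[0,0,0],1],[[0.1,0.016,0],[0,0,0],1],[[0.15,0.023,0],[0,0,0],1],[[0.2,0.031,0],[0,0,0],1],[[0.25,0.039,0],[0,0,0],1],[[0.3,0.047,0],[0,0,0],1],[[0.35,0.055,0],[0,0,0],1],[[0.4,0.062,0],[0,0,0],1],[[0.4,0.062,0],[0,0,0],1],[[0.4,0.062,0],[0,0,0],1]]'
python3 - <<'E'
from h import *
for n in('top','scene'):
    d=get_image(n);save(n+'4',d['frame']);P=pts(d)
    hsv=cv2.cvtColor(d['frame'],cv2.COLOR_RGB2HSV)
    m=cv2.inRange(hsv,(4,150,110),(16,255,255))>0;m&=abs(P[...,0]-620)<100;m&=abs(P[...,1]+210)<100
    k,l,st,c=cv2.connectedComponentsWithStats(m.astype(np.uint8))
    print(n,[(c[i].round(1).tolist(),int(st[i,4]),np.median(P[l==i],0).round().tolist()) for i in range(1,k) if st[i,4]>20])
a=cv2.imread('pics/top4.png')[160:240,310:410];b=cv2.imread('pics/scene4.png')[160:240,300:400]
cv2.imwrite('pics/c4.png',cv2.resize(np.hstack([a,b]),None,fx=4,fy=4,interpolation=2))
E
```

```text
clock: 8.8
position: [481.6, -203.1, 28.0]
ee_rot: [0.997, 0.078, 0.001, 0.0]
contact_force: [-0.8, 0.2, 4.0]
gripper_width: 14.8
grasp_force: 62.2
top [([343.1, 184.0], 127, [629.0, -178.0, 12.0]), ([366.2, 188.3], 65, [613.0, -258.0, 11.0])]
scene [([349.1, 193.3], 58, [608.0, -240.0, 10.0]), ([330.7, 196.6], 93, [627.0, -173.0, 11.0])]
```

View pics/c4.png

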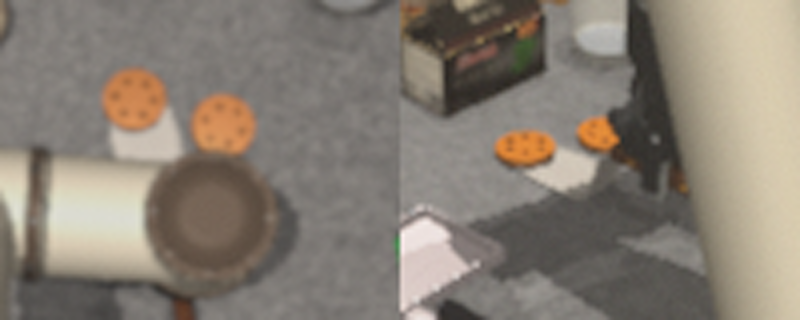

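The crop shows the biscuit on the blade front at top pixel (343.5,184.5), with the other one clear at (366,190). I'll check the centre against the blade front.

```bash
python3 - <<'E'
from h import *
d=np.load('top2.npz')
p=ray(d,343.5,184.5,11);q=p-np.array([481.6,-203.1,0]);a=np.deg2rad(9);print(p.round(1),'along',q[0]*np.cos(a)+q[1]*np.sin(a),'lat',-q[0]*np.sin(a)+q[1]*np.cos(a))
E
python3 -m jog '[[[0.05,0.008,0],[0,0,0],1],[[0.1,0.016,0],[0,0,0],1],[[0.15,0.023,0],[0,0,0],1],[[0.2,0.031,0],[0,0,0],1],[[0.2,0.031,0],[0,0,0],1],[[0.2,0.031,0],[0,0,0],1]]'
python3 - <<'E'
from h import *
for n in('top','scene'):
    d=get_image(n);P=pts(d)
    hsv=cv2.cvtColor(d['frame'],cv2.COLOR_RGB2HSV)
    m=cv2.inRange(hsv,(4,150,90),(18,255,255))>0;m&=abs(P[...,0]-640)<100;m&=abs(P[...,1]+180)<35;m&=P[...,2]<25
    u=cv2.minEnclosingCircle(np.argwhere(m)[:,::-1].astype(np.float32)); p=ray(d,*u[0],11)
    s=read_state()['position'];q=p-s;a=np.deg2rad(9);print(n,u,p.round(1),s,'along',q[0]*np.cos(a)+q[1]*np.sin(a),'lat',-q[0]*np.sin(a)+q[1]*np.cos(a))
E
```

```text
[ 627.4 -179.    11. ] along 147.74538896916565 lat 1.0029499550414904
clock: 9.5
position: [501.2, -200.0, 28.0]
ee_rot: [0.997, 0.078, 0.0, 0.0]
contact_force: [0.5, -0.4, 4.9]
gripper_width: 15.1
grasp_force: 62.3
top ((342.0, 178.7142791748047), 6.585493087768555) [ 647.5 -174.5   11. ] [ 501.2185617  -200.02089943   28.00073018] along 148.49216588539022 lat 2.322834923508349
scene ((326.5, 194.5), 6.670932292938232) [ 645.9 -170.    11. ] [ 501.20504067 -200.05125742   27.99493776] along 147.66205842517013 lat 7.049151949414057
```

```bash
cat > look.py <<'E'
from h import *
import sys
from scipy.spatial.transform import Rotation as Ro
x,y=float(sys.argv[1]),float(sys.argv[2]);r=float(sys.argv[3]);z=float(sys.argv[4])
s=read_state();p0=s['position'];T=Ro.from_quat(s['ee_rot']).as_matrix();f=np.cross([0,0,1],T[:,1]);f=f if f[0]>0 else -f;f[2]=0;f/=np.linalg.norm(f);l=np.array([-f[1],f[0],0])
print('tcp',p0.round(1),'F',s['contact_force'].round(1),'t',s['clock'])
for n in('top','scene'):
    d=get_image(n);save('last_'+n,d['frame']);P=pts(d);hsv=cv2.cvtColor(d['frame'],cv2.COLOR_RGB2HSV)
    m=cv2.inRange(hsv,(4,150,90),(18,255,255))>0;m&=np.hypot(P[...,0]-x,P[...,1]-y)<r;m&=P[...,2]<z+30
    k,lab,st,c=cv2.connectedComponentsWithStats(m.astype(np.uint8))
    for i in range(1,k):
        if st[i,4]<30: continue
        Q=P[lab==i];u=cv2.minEnclosingCircle(np.argwhere(lab==i)[:,::-1].astype(np.float32));p=ray(d,*u[0],z)
        A=np.c_[Q[:,:2]-Q[:,:2].mean(0),np.ones(len(Q))];b=np.linalg.lstsq(A,Q[:,2],rcond=None)[0]
        print(n,st[i,4],np.round(u[0],1),round(u[1],1),'ray',p.round(1),'med',np.median(Q,0).round(1),'along',round((p-p0)@f,1),'lat',round((p-p0)@l,1),'slope f,l',(b[:2]@f[:2]).round(2),(b[:2]@l[:2]).round(2))
E
python3 -m jog '[[[0,0,0],[0.001,-0.007,0],1],[[0,0,0],[0.002,-0.014,0],1],[[0,0,0],[0.003,-0.021,0],1],[[0,0,0],[0.0043,-0.028,0],1],[[0,0,0],[0.0055,-0.035,0],1],[[0,0,0],[0.0065,-0.0412,0],1],[[0,0,0],[0.0065,-0.0412,0],1],[[0,0,0],[0.0065,-0.0412,0],1]]'
python3 look.py 645 -175 60 20
python3 - <<'E'
import cv2,numpy as np
a=cv2.imread('pics/last_top.png')[150:230,300:400];b=cv2.imread('pics/last_scene.png')[160:240,290:390]
cv2.imwrite('pics/c5.png',cv2.resize(np.hstack([a,b]),None,fx=4,fy=4,interpolation=2))
E
```

```text
clock: 10.4
position: [500.9, -200.0, 27.8]
ee_rot: [0.996, 0.078, 0.043, -0.003]
contact_force: [-0.1, -1.1, -1.9]
gripper_width: 15.3
grasp_force: 61.3
tcp [ 500.9 -200.    27.8] F [-0.1 -1.1 -1.9] t 10.4
top 119 [342.  177.5] 6.5 ray [ 649.8 -174.2   20. ] med [ 651.3 -174.2   20.5] along 151.1 lat 2.4 slope f,l -0.46 0.0
scene 49 [326.  192.5] 6.5 ray [ 646.  -167.7   20. ] med [ 646.9 -169.6   19.5] along 148.4 lat 9.4 slope f,l -0.45 -0.02
```

View pics/c5.png

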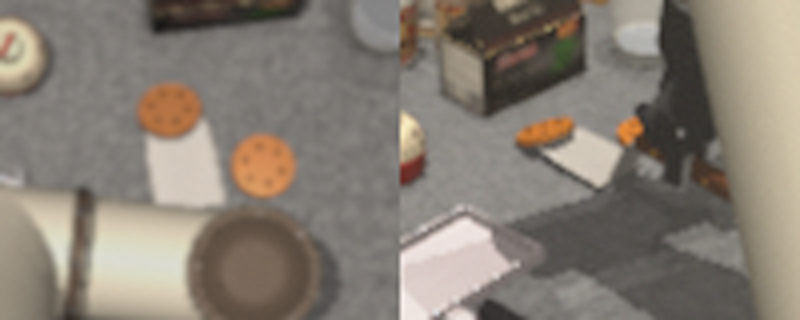

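The lift crop shows the biscuit leaning off the blade's front edge (top-view slope -0.46), because its centre was just past the edge. I'll back off, let it lie flat and correct the blade's droop.

```bash
cat > blade.py <<'E'
from h import *
from scipy.spatial.transform import Rotation as Ro
s=read_state();p0=s['position'];T=Ro.from_quat(s['ee_rot']).as_matrix();f=np.cross([0,0,1],T[:,1]);f=f if f[0]>0 else -f;f[2]=0;f/=np.linalg.norm(f);l=np.array([-f[1],f[0],0])
print('tool pitch front-up deg',np.rad2deg(np.arcsin(T[:,2]@f)).round(2))
for n in('top','scene'):
    d=get_image(n);P=pts(d);hsv=cv2.cvtColor(d['frame'],cv2.COLOR_RGB2HSV)
    a=(P-p0)@f;b=(P-p0)@l
    m=(cv2.inRange(hsv,(0,0,125),(180,60,255))>0)&(a>64)&(a<155)&(abs(b)<34)&(abs(P[...,2]-p0[2]+25)<25)
    m=cv2.erode(m.astype(np.uint8),np.ones((3,3)))>0
    Q=P[m];A=np.c_[a[m]-105,b[m],np.ones(m.sum())];c=np.linalg.lstsq(A,Q[:,2],rcond=None)[0]
    print(n,m.sum(),'a range',np.percentile(a[m],[1,99]).round(1),'b',np.percentile(b[m],[1,99]).round(1),'pitch,roll deg',np.rad2deg(c[:2]).round(2),'z at 105',c[2].round(1),'tcp z',p0[2].round(1))
E
python3 -m jog '[[[-0.1,-0.016,0],[0.0065,-0.0412,0],1]]' >/dev/null; python3 -m jog '[[[-0.1,-0.016,0],[0,0,0],1],[[-0.2,-0.031,0],[0,0,0],1],[[-0.3,-0.047,0],[0,0,0],1],[[-0.4,-0.062,0],[0,0,0],1],[[-0.5,-0.078,0],[0,0,0],1],[[-0.6,-0.094,0.1],[0,0,0],1],[[-0.7,-0.11,0.3],[0,0,0],1],[[-0.7,-0.11,0.4],[0,0,0],1],[[-0.7,-0.11,0.4],[0,0,0],1]]'
python3 blade.py; python3 look.py 640 -175 60 10
```

```text
clock: 11.5
position: [422.4, -213.0, 70.0]
ee_rot: [0.993, 0.078, 0.089, -0.006]
contact_force: [0.2, -0.2, -1.2]
gripper_width: 15.0
grasp_force: 61.4
tool pitch front-up deg 10.29
top 235 a range [ 71.  128.4] b [-25.9  23.1] pitch,roll deg [ 8.82 -1.54] z at 105 62.4 tcp z 70.0
scene 143 a range [ 74.1 140.2] b [-19.1  24.3] pitch,roll deg [8.2  0.14] z at 105 60.2 tcp z 70.0
tcp [ 421.5 -212.6   68.2] F [ 0.3  0.3 -1.2] t 11.6
top 68 [342. 177.] 6.3 ray [ 653.7 -174.7   10. ] med [ 659.  -176.7   11. ] along 235.3 lat 1.3 slope f,l -0.02 0.04
scene 95 [326. 195.] 7.0 ray [ 645.5 -167.6   10. ] med [ 648.1 -170.     9.3] along 228.4 lat 9.7 slope f,l -0.04 0.02
```

```bash
python3 -m jog '[[[0,0.03,0],[-0.005,0.035,0],1],[[0,0.03,-0.1],[-0.011,0.07,0],1],[[0,0.03,-0.2],[-0.011,0.07,0],1],[[0,0.03,-0.3],[-0.011,0.07,0],1],[[0,0.03,-0.35],[-0.011,0.07,0],1],[[0,0.03,-0.38],[-0.011,0.07,0],1],[[0,0.03,-0.4],[-0.011,0.07,0],1],[[0,0.03,-0.4],[-0.011,0.07,0],1]]'
python3 blade.py
```

```text
clock: 12.5
position: [420.8, -209.7, 27.8]
ee_rot: [0.997, 0.078, 0.013, -0.001]
contact_force: [-0.0, -0.1, -2.0]
gripper_width: 14.8
grasp_force: 61.3
tool pitch front-up deg 1.52
top 355 a range [ 70.7 149.7] b [-29.   29.1] pitch,roll deg [-1.07 -0.52] z at 105 4.5 tcp z 27.8
scene 141 a range [ 79.9 145.7] b [-22.8  27.6] pitch,roll deg [-1.21 -1.12] z at 105 3.4 tcp z 27.8
```

```bash
python3 -m jog '[[[0,0,-0.005],[0.0005,-0.0035,0],1],[[0,0,-0.01],[0.0005,-0.0035,0],1],[[0,0,-0.01],[0.0005,-0.0035,0],1]]'; python3 -m jog '[[[0,0,-0.01],[0,0,0],1],[[0,0,-0.01],[0,0,0],1]]'
```

```text
clock: 12.9
position: [420.9, -209.6, 26.9]
ee_rot: [0.997, 0.078, 0.017, -0.001]
contact_force: [-0.0, -0.3, -2.4]
gripper_width: 14.9
grasp_force: 61.3
clock: 13.1
position: [421.3, -209.7, 26.1]
ee_rot: [0.997, 0.078, 0.017, -0.001]
contact_force: [-1.5, 0.1, 2.3]
gripper_width: 14.9
grasp_force: 61.9
```

```bash
python3 -m jog '[[[0.08,0.012,0],[0,0,0],1],[[0.16,0.025,0],[0,0,0],1],[[0.24,0.037,0],[0,0,0],1],[[0.32,0.05,0],[0,0,0],1],[[0.4,0.062,0],[0,0,0],1],[[0.48,0.075,0],[0,0,0],1],[[0.56,0.087,0],[0,0,0],1],[[0.64,0.1,0],[0,0,0],1],[[0.72,0.112,0],[0,0,0],1],[[0.8,0.125,0],[0,0,0],1],[[0.88,0.137,0],[0,0,0],1],[[0.96,0.15,0],[0,0,0],1],[[0.96,0.15,0],[0,0,0],1],[[0.96,0.15,0],[0,0,0],1]]'
python3 look.py 650 -172 60 11
python3 -m jog '[[[0.05,0.008,0],[0,0,0],1],[[0.1,0.016,0],[0,0,0],1],[[0.15,0.023,0],[0,0,0],1],[[0.15,0.023,0],[0,0,0],1],[[0.15,0.023,0],[0,0,0],1]]'
python3 look.py 660 -172 60 11
```

```text
clock: 14.5
position: [518.3, -194.5, 25.8]
ee_rot: [0.997, 0.078, 0.018, -0.001]
contact_force: [0.8, 0.7, 1.7]
gripper_width: 15.2
grasp_force: 61.8
tcp [ 518.3 -194.5   25.8] F [0.8 0.7 1.7] t 14.5
top 86 [340. 167.] 6.4 ray [ 688.5 -169.    11. ] med [ 693.1 -169.5   10.9] along 172.1 lat -1.4 slope f,l -0.05 0.0
scene 87 [318.5 190.5] 6.7 ray [ 685.2 -164.4   11. ] med [ 683.9 -166.6    9.5] along 169.5 lat 3.7 slope f,l -0.02 -0.02
clock: 15.1
position: [525.7, -192.8, 25.9]
ee_rot: [0.997, 0.077, 0.01, -0.002]
contact_force: [-12.9, -3.1, 14.7]
gripper_width: 15.1
grasp_force: 63.8
tcp [ 525.7 -192.8   25.9] F [-12.9  -3.1  14.7] t 15.1
top 78 [340. 165.] 6.1 ray [ 695.5 -169.1   11. ] med [ 701.8 -169.4   11.5] along 171.5 lat -2.7 slope f,l -0.06 -0.01
scene 88 [317.5 190.5] 6.7 ray [ 687.3 -161.6   11. ] med [ 692.2 -164.9    9.4] along 164.5 lat 6.0 slope f,l 0.01 -0.01
```

```bash
python3 -m jog '[[[-0.1,-0.016,0],[0,0,0],1],[[-0.1,-0.016,0],[0,0,0],1]]'
python3 look.py 670 -172 60 11
python3 -c "
import cv2,numpy as np
a=cv2.imread('pics/last_top.png')[120:240,280:400];b=cv2.imread('pics/last_scene.png')[130:250,260:380]
cv2.imwrite('pics/c6.png',cv2.resize(np.hstack([a,b]),None,fx=3.3,fy=3.3,interpolation=2))"
```

```text
clock: 15.4
position: [520.4, -194.1, 26.0]
ee_rot: [0.997, 0.077, 0.016, -0.002]
contact_force: [-2.2, -0.9, 5.1]
gripper_width: 14.8
grasp_force: 62.3
tcp [ 520.4 -194.1   26. ] F [-2.2 -0.9  5.1] t 15.4
top 89 [340.2 164.5] 6.7 ray [ 697.1 -169.7   11. ] med [ 699.7 -169.5   11. ] along 178.4 lat -3.2 slope f,l -0.07 0.04
scene 98 [317.4 190. ] 6.7 ray [ 690.4 -163.4   11. ] med [ 693.4 -163.8    9. ] along 172.7 lat 4.1 slope f,l -0.03 0.0
```

View pics/c6.png

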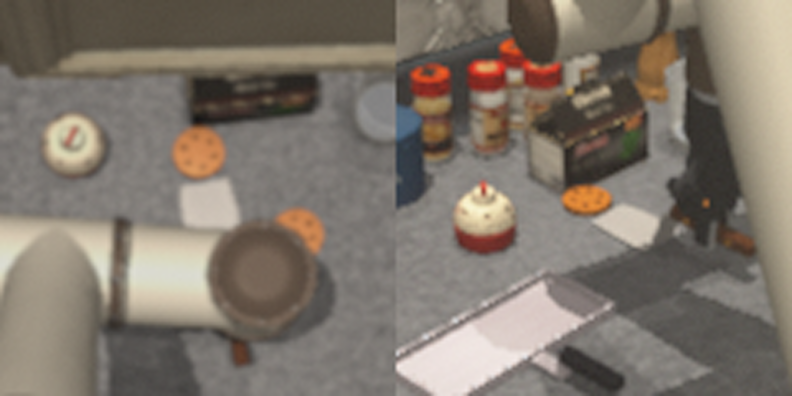

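The crop shows the biscuit at top pixel (340,165) almost touching the black box behind it, with the blade butting its edge and not under it. The box explains the 13 N and can serve as a backstop. I'll return to the earlier pitch that wedged and push against it.

```bash
python3 -m jog '[[[-0.1,-0.016,0.03],[0,0,0],1],[[-0.25,-0.04,0.06],[-0.002,0.0124,0],1],[[-0.25,-0.04,0.06],[-0.002,0.0124,0],1],[[-0.25,-0.04,0.03],[-0.002,0.0124,0],1],[[-0.25,-0.04,0.03],[-0.002,0.0124,0],1]]'; python3 blade.py;  python3 -m jog '[[[0,0,-0.01],[0,0,0],1],[[0,0,-0.01],[0,0,0],1]]'
```

```text
clock: 16.0
position: [496.9, -197.8, 28.4]
ee_rot: [0.997, 0.078, 0.003, -0.0]
contact_force: [0.4, 0.4, -0.2]
gripper_width: 14.7
grasp_force: 61.5
tool pitch front-up deg 0.39
top 211 a range [101.  148.9] b [-28.6  29. ] pitch,roll deg [-3.64 -0.09] z at 105 4.2 tcp z 28.4
scene 134 a range [ 82.  149.9] b [-24.3  28.2] pitch,roll deg [-1.36  1.34] z at 105 1.9 tcp z 28.4
clock: 16.3
position: [497.5, -197.9, 28.0]
ee_rot: [0.997, 0.078, 0.004, -0.0]
contact_force: [0.3, 0.2, 0.5]
gripper_width: 14.8
grasp_force: 61.7
```

```bash
python3 -m jog '[[[0.05,0.008,-0.005],[0,0,0],1],[[0.1,0.016,-0.005],[0,0,0],1],[[0.15,0.023,-0.005],[0,0,0],1],[[0.2,0.031,-0.005],[0,0,0],1],[[0.25,0.039,-0.005],[0,0,0],1],[[0.3,0.047,-0.005],[0,0,0],1],[[0.35,0.055,-0.005],[0,0,0],1],[[0.4,0.062,-0.005],[0,0,0],1],[[0.45,0.07,-0.005],[0,0,0],1],[[0.45,0.07,-0.005],[0,0,0],1]]'
python3 look.py 690 -172 60 11
python3 -m jog '[[[0.03,0.004,0],[0,0,0],1],[[0.06,0.009,0],[0,0,0],1],[[0.09,0.014,0],[0,0,0],1],[[0.12,0.018,0],[0,0,0],1],[[0.12,0.018,0],[0,0,0],1]]'
python3 look.py 690 -172 60 11
```

```text
clock: 17.3
position: [543.5, -190.8, 27.6]
ee_rot: [0.997, 0.078, 0.005, 0.0]
contact_force: [-0.4, -0.3, 3.1]
gripper_width: 14.9
grasp_force: 62.1
tcp [ 543.5 -190.8   27.6] F [-0.4 -0.3  3.1] t 17.3
top 137 [339.3 164.9] 6.9 ray [ 695.9 -166.7   11. ] med [ 694.3 -166.4   12.3] along 154.3 lat 0.1 slope f,l -0.04 -0.01
scene 89 [317.4 190. ] 6.7 ray [ 690.4 -163.4   11. ] med [ 691.7 -164.    11.2] along 149.4 lat 4.2 slope f,l -0.09 0.0
clock: 17.9
position: [554.0, -189.2, 27.6]
ee_rot: [0.997, 0.078, 0.004, -0.0]
contact_force: [-1.7, -0.6, 6.1]
gripper_width: 15.0
grasp_force: 62.4
tcp [ 554.  -189.2   27.6] F [-1.7 -0.6  6.1] t 17.9
top 146 [339.  165.1] 7.2 ray [ 695.2 -165.6   11. ] med [ 693.6 -166.3   13.4] along 143.1 lat 1.3 slope f,l -0.14 0.0
scene 85 [317.4 190. ] 6.7 ray [ 690.4 -163.4   11. ] med [ 691.5 -163.    12.3] along 138.7 lat 4.3 slope f,l -0.13 0.01
```

```bash
python3 -m jog '[[[0.03,0.004,0],[0,0,0],1],[[0.06,0.009,0],[0,0,0],1],[[0.09,0.014,0],[0,0,0],1],[[0.12,0.018,0],[0,0,0],1],[[0.12,0.018,0],[0,0,0],1]]'
python3 look.py 690 -172 60 11
python3 -m jog '[[[0.03,0.004,0],[0,0,0],1],[[0.06,0.009,0],[0,0,0],1],[[0.06,0.009,0],[0,0,0],1]]'
python3 look.py 690 -172 60 11
```

```text
clock: 18.5
position: [566.0, -187.4, 27.6]
ee_rot: [0.997, 0.078, 0.004, -0.0]
contact_force: [-1.3, -1.1, 5.0]
gripper_width: 14.8
grasp_force: 62.3
tcp [ 566.  -187.4   27.6] F [-1.3 -1.1  5. ] t 18.5
top 102 [339.3 164.7] 6.7 ray [ 696.7 -166.7   11. ] med [ 698.9 -168.6   13.2] along 132.3 lat 0.1 slope f,l -0.09 0.07
scene 93 [317.  189.5] 7.0 ray [ 694.1 -164.5   11. ] med [ 693.8 -163.4   12.2] along 130.0 lat 2.7 slope f,l -0.07 -0.03
clock: 18.9
position: [572.0, -186.5, 27.6]
ee_rot: [0.997, 0.078, 0.004, -0.0]
contact_force: [-0.4, -0.2, 5.3]
gripper_width: 15.0
grasp_force: 62.3
tcp [ 572.  -186.5   27.6] F [-0.4 -0.2  5.3] t 18.9
top 68 [339. 164.] 6.1 ray [ 699.1 -165.7   11. ] med [ 703.1 -166.3   13.4] along 128.7 lat 0.7 slope f,l -0.11 0.0
scene 95 [317.  189.5] 7.0 ray [ 694.1 -164.5   11. ] med [ 693.3 -164.6   12.3] along 124.0 lat 2.8 slope f,l -0.1 0.01
```

The biscuit is now well onto the blade, with its centre about 22 mm behind the front edge. I'll tilt back, lift and check.

```bash
python3 -m jog '[[[0,0,0],[0.0013,-0.0083,0],1],[[-0.01,0,0],[0.0026,-0.0166,0],1],[[-0.02,0,0],[0.0039,-0.025,0],1],[[-0.03,0,0],[0.0052,-0.0333,0],1],[[-0.04,-0.006,0.01],[0.0065,-0.0416,0],1],[[-0.06,-0.009,0.03],[0.0078,-0.05,0],1],[[-0.09,-0.014,0.07],[0.0078,-0.05,0],1],[[-0.12,-0.019,0.14],[0.0078,-0.05,0],1],[[-0.16,-0.025,0.22],[0.0078,-0.05,0],1],[[-0.2,-0.031,0.32],[0.0078,-0.05,0],1],[[-0.24,-0.037,0.42],[0.0078,-0.05,0],1],[[-0.28,-0.043,0.52],[0.0078,-0.05,0],1],[[-0.31,-0.047,0.62],[0.0078,-0.05,0],1],[[-0.33,-0.05,0.7],[0.0078,-0.05,0],1],[[-0.34,-0.05,0.75],[0.0078,-0.05,0],1],[[-0.34,-0.05,0.75],[0.0078,-0.05,0],1]]'
python3 look.py 660 -180 60 100
```

```text
clock: 20.6
position: [538.4, -191.5, 103.3]
ee_rot: [0.995, 0.078, 0.057, -0.004]
contact_force: [0.7, -0.4, -1.8]
gripper_width: 15.0
grasp_force: 61.3
tcp [ 538.4 -191.5  103.3] F [ 0.7 -0.4 -1.8] t 20.6
scene 100 [324.1 171.5] 7.1 ray [ 655.9 -165.7  100. ] med [ 657.8 -167.4   98.7] along 120.1 lat 7.2 slope f,l 0.06 0.01
```

```bash
python3 -m jog '[[[-0.01,0.02,0],[0,0,0],1],[[-0.03,0.06,0],[0,0,0],1],[[-0.07,0.12,0],[0,0,0],1],[[-0.11,0.2,0.02],[0,0,0],1],[[-0.17,0.3,0.05],[0,0,0],1],[[-0.23,0.4,0.08],[0,0,0],1],[[-0.28,0.5,0.11],[0,0,0],1],[[-0.34,0.6,0.15],[0,0,0],1],[[-0.4,0.7,0.18],[0,0,0],1],[[-0.46,0.8,0.21],[0,0,0],1],[[-0.51,0.9,0.25],[0,0,0],1]]' >/dev/null && python3 -m jog '[[[-0.06,0.1,0],[0,0,0],1],[[-0.11,0.2,0],[0,0,0],1],[[-0.17,0.3,0],[0,0,0],1],[[-0.23,0.4,0],[0,0,0],1],[[-0.28,0.5,0],[0,0,0],1],[[-0.34,0.6,0],[0,0,0],1],[[-0.4,0.7,0],[0,0,0],1],[[-0.46,0.8,0],[0,0,0],1],[[-0.51,0.9,0],[0,0,0],1]]' >/dev/null && python3 -m jog '[[[-0.06,0.1,0],[0,0,0],1],[[-0.11,0.2,0],[0,0,0],1],[[-0.17,0.3,0],[0,0,0],1],[[-0.23,0.4,0],[0,0,0],1],[[-0.28,0.5,0],[0,0,0],1],[[-0.34,0.6,0],[0,0,0],1],[[-0.39,0.68,0],[0,0,0],1],[[-0.43,0.74,0],[0,0,0],1],[[-0.46,0.78,0],[0,0,0],1],[[-0.48,0.8,0],[0,0,0],1],[[-0.48,0.8,0],[0,0,0],1]]'
python3 look.py 510 90 70 115
python3 - <<'E'
from h import *
d=get_image('scene');P=pts(d);hsv=cv2.cvtColor(d['frame'],cv2.COLOR_RGB2HSV)
m=(P[...,2]>26)&(P[...,2]<42)&(np.hypot(P[...,0]-426,P[...,1]-31)<60)&(hsv[...,2]<70);print('trayh',m.sum(),np.median(P[m],0))
a=d['frame'][170:300,200:380];b=cv2.imread('pics/last_top.png')[...,::-1][150:280,220:400];save('c7',cv2.resize(np.hstack([a,b]),None,fx=2.2,fy=2.2,interpolation=2))
E
```

```text
clock: 23.8
position: [387.8, 68.7, 127.3]
ee_rot: [0.995, 0.078, 0.056, -0.004]
contact_force: [1.1, -0.3, -1.4]
gripper_width: 14.7
grasp_force: 61.3
tcp [387.8  68.7 127.3] F [ 1.1 -0.3 -1.4] t 23.8
scene 164 [285.5 209. ] 8.7 ray [518.1  85.3 115. ] med [507.2  91.5 123.6] along 131.3 lat -3.9 slope f,l 0.06 -0.02
trayh 105 [420.73077466  36.92652652  33.91328589]
```

View pics/c7.png

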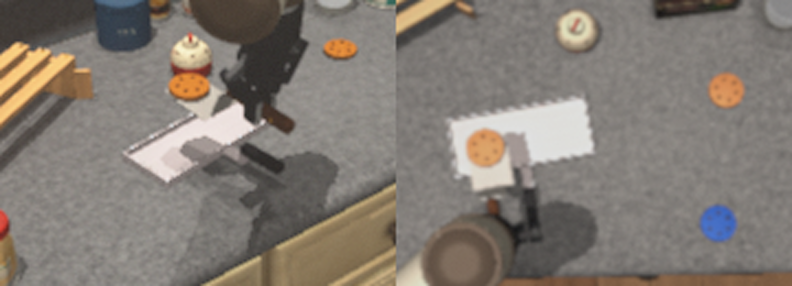

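The crop shows the biscuit on the blade over the left half of the tray, at crop pixel (485,147). The tray hasn't moved. I'll lower at −10° and then pivot about the front edge to tip.

```bash
python3 -m jog '[[[-0.02,-0.003,-0.06],[-0.0024,0.015,0],1],[[-0.04,-0.006,-0.13],[-0.0047,0.03,0],1],[[-0.06,-0.009,-0.2],[-0.007,0.045,0],1],[[-0.08,-0.012,-0.27],[-0.0095,0.06,0],1],[[-0.1,-0.016,-0.34],[-0.0118,0.075,0],1],[[-0.12,-0.019,-0.41],[-0.0142,0.09,0],1],[[-0.14,-0.022,-0.48],[-0.0166,0.105,0],1],[[-0.16,-0.025,-0.55],[-0.019,0.12,0],1],[[-0.178,-0.028,-0.6],[-0.0213,0.135,0],1],[[-0.178,-0.028,-0.6],[-0.0213,0.135,0],1],[[-0.178,-0.028,-0.6],[-0.0213,0.135,0],1]]'
python3 look.py 525 90 60 20
```

```text
clock: 25.05
position: [370.3, 65.8, 67.1]
ee_rot: [0.993, 0.078, -0.086, 0.007]
contact_force: [-0.1, 0.4, -1.3]
gripper_width: 14.9
grasp_force: 61.2
tcp [370.3  65.8  67.1] F [-0.1  0.4 -1.3] t 25.05
top 68 [266.5 227. ] 6.1 ray [487.4  81.8  20. ] med [491.1  75.4  29.6] along 118.2 lat -2.4 slope f,l -0.31 0.03
scene 99 [292.5 239. ] 8.1 ray [492.5  81.3  20. ] med [484.3  89.1  28.2] along 123.2 lat -3.6 slope f,l -0.23 -0.01
```

```bash
python3 -m jog '[[[0.022,0.003,0.045],[-0.0026,0.0165,0],1],[[0.045,0.007,0.09],[-0.0052,0.033,0],1],[[0.067,0.01,0.135],[-0.0078,0.0494,0],1],[[0.09,0.014,0.18],[-0.0104,0.066,0],1],[[0.11,0.017,0.225],[-0.013,0.0823,0],1],[[0.134,0.021,0.27],[-0.0156,0.099,0],1],[[0.156,0.024,0.315],[-0.0182,0.115,0],1],[[0.178,0.028,0.36],[-0.0208,0.132,0],1],[[0.178,0.028,0.36],[-0.0208,0.132,0],1],[[0.178,0.028,0.36],[-0.0208,0.132,0],1],[[0.178,0.028,0.36],[-0.0208,0.132,0],1]]'
python3 look.py 525 90 60 15
```

```text
clock: 26.25
position: [387.4, 68.5, 103.4]
ee_rot: [0.972, 0.076, -0.224, 0.018]
contact_force: [-0.1, -0.3, -1.6]
gripper_width: 14.4
grasp_force: 61.3
tcp [387.4  68.5 103.4] F [-0.1 -0.3 -1.6] t 26.25
scene 77 [285.5 236.5] 7.9 ray [521.3  87.3  15. ] med [510.6  95.4  22.3] along 135.3 lat -2.2 slope f,l -0.42 -0.02
```

```bash
python3 -m jog '[[[-0.07,-0.011,0.035],[0,0,0],1],[[-0.14,-0.022,0.07],[0,0,0],1],[[-0.21,-0.033,0.105],[0,0,0],1],[[-0.28,-0.045,0.14],[0,0,0],1],[[-0.35,-0.056,0.18],[0,0,0],1],[[-0.35,-0.056,0.4],[0,0,0],1],[[-0.35,-0.056,0.6],[0,0,0],1],[[-0.3,-0.2,0.6],[-0.002,-0.05,0],1],[[-0.3,-0.3,0.6],[0.01,-0.1,0],1],[[-0.3,-0.3,0.6],[0.01,-0.1,0],1]]'
python3 look.py 525 90 60 13
python3 - <<'E'
import cv2,numpy as np
a=cv2.imread('pics/last_scene.png')[180:290,200:360];b=cv2.imread('pics/last_top.png')[160:270,220:380]
cv2.imwrite('pics/c8.png',cv2.resize(np.hstack([a,b]),None,fx=2.5,fy=2.5,interpolation=2))
E
```

```text
clock: 27.35
position: [355.1, 37.1, 164.2]
ee_rot: [0.99, 0.076, -0.119, 0.015]
contact_force: [0.3, 0.5, -1.5]
gripper_width: 14.8
grasp_force: 61.3
tcp [355.1  37.1 164.2] F [ 0.3  0.5 -1.5] t 27.35
scene 109 [286.5 239.5] 7.9 ray [509.2  91.9  13. ] med [508.   92.8  16.8] along 160.7 lat 30.5 slope f,l -0.24 -0.0
```

View pics/c8.png

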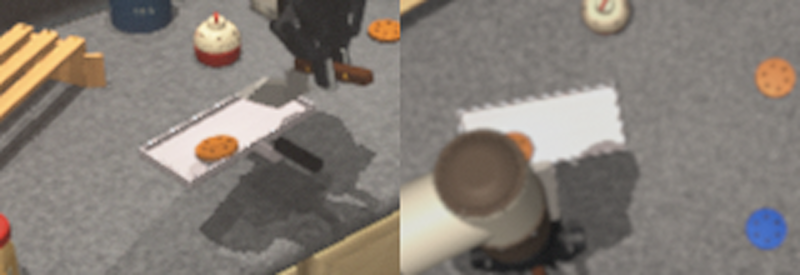

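The crop shows the biscuit in the tray's left half at scene-crop (217,147) with its back edge propped on the near rim (slope -0.24, tray x about -20). I'll nudge it forward with the blade edge.

```bash
python3 -m jog '[[[0,0.1,0],[-0.004,0.035,0],1],[[0.02,0.2,0],[-0.009,0.07,0],1],[[0.05,0.29,-0.05],[-0.013,0.1,0],1],[[0.07,0.29,-0.15],[-0.018,0.14,0],1],[[0.07,0.29,-0.25],[-0.022,0.173,0],1],[[0.07,0.29,-0.34],[-0.022,0.173,0],1],[[0.07,0.29,-0.36],[-0.022,0.173,0],1],[[0.07,0.29,-0.36],[-0.022,0.173,0],1]]'
python3 - <<'E'
from h import *
for n in('scene','top'):
    d=get_image(n);f=d['frame']; c=f[200:280,220:340] if n=='scene' else f[180:260,220:340]
    save('c9'+n,c)
a=cv2.imread('pics/c9scene.png');b=cv2.imread('pics/c9top.png');cv2.imwrite('pics/c9.png',cv2.resize(np.hstack([a,b]),None,fx=3.3,fy=3.3,interpolation=2))
E
```

```text
clock: 28.25
position: [364.7, 67.5, 127.3]
ee_rot: [0.951, 0.075, -0.298, 0.024]
contact_force: [0.1, -0.5, -1.3]
gripper_width: 15.1
grasp_force: 61.4
```

View pics/c9.png

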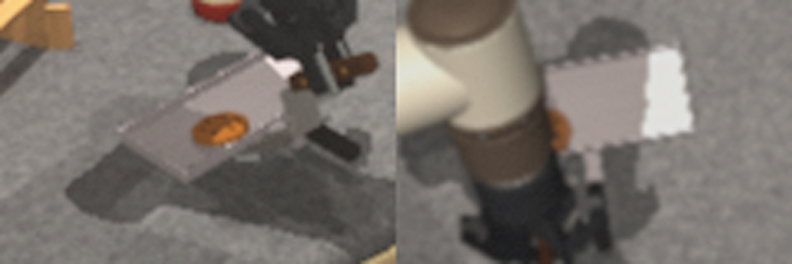

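The crop shows the blade edge just behind the biscuit at scene-crop (220,130). I'll push forward.

```bash
python3 -m jog '[[[0.05,0.008,0],[0,0,0],1],[[0.1,0.016,0],[0,0,0],1],[[0.15,0.023,0],[0,0,0],1],[[0.2,0.031,0],[0,0,0],1],[[0.25,0.039,0],[0,0,0],1],[[0.3,0.047,0],[0,0,0],1],[[0.3,0.047,0],[0,0,0],1]]'
python3 look.py 525 90 60 13
```

```text
clock: 29.05
position: [395.7, 72.4, 127.1]
ee_rot: [0.951, 0.075, -0.298, 0.024]
contact_force: [-0.3, -0.6, -1.6]
gripper_width: 15.2
grasp_force: 61.4
tcp [395.7  72.4 127.1] F [-0.3 -0.6 -1.6] t 29.05
scene 72 [285.5 238. ] 7.2 ray [517.3  90.1  13. ] med [517.   94.1  15.1] along 122.9 lat -1.6 slope f,l -0.25 0.01
```

```bash
python3 -m jog '[[[0.04,0.006,0],[0,0,0],1],[[0.08,0.012,0],[0,0,0],1],[[0.12,0.019,0],[0,0,0],1],[[0.12,0.019,0],[0,0,0],1]]'
python3 look.py 525 90 60 13
python3 -m jog '[[[-0.07,-0.011,0.03],[0,0,0],1],[[-0.14,-0.022,0.1],[0,0,0],1],[[-0.21,-0.033,0.2],[0,0,0],1],[[-0.21,-0.05,0.4],[0,0,0],1],[[-0.15,-0.3,0.6],[0.02,-0.06,0],1],[[-0.1,-0.6,0.6],[0.03,-0.12,0],1],[[0,-0.9,0.6],[0.03,-0.19,0],1],[[0.1,-1,0.6],[0.04,-0.26,0],1],[[0.1,-1,0.6],[0.04,-0.26,0],1],[[0.1,-1,0.6],[0.04,-0.26,0],1]]'
python3 look.py 525 90 60 13
```

```text
clock: 29.55
position: [407.6, 74.4, 127.2]
ee_rot: [0.951, 0.075, -0.298, 0.024]
contact_force: [-0.1, 0.2, -1.8]
gripper_width: 15.4
grasp_force: 61.4
tcp [407.6  74.4 127.2] F [-0.1  0.2 -1.8] t 29.55
scene 61 [285.9 239.5] 7.1 ray [510.2  93.3  13. ] med [512.8  98.6  16.3] along 104.3 lat 2.6 slope f,l -0.22 0.0
clock: 30.65
position: [416.1, -26.0, 188.4]
ee_rot: [0.997, 0.078, -0.028, 0.004]
contact_force: [0.8, -0.0, -1.0]
gripper_width: 14.9
grasp_force: 61.3
tcp [416.1 -26.  188.4] F [ 0.8 -0.  -1. ] t 30.65
top 40 [263.5 217.5] 5.1 ray [520.3  92.7  13. ] med [523.7  93.6  15. ] along 121.4 lat 101.1 slope f,l -0.15 0.02
scene 109 [286.5 239.5] 7.9 ray [509.2  91.9  13. ] med [508.3  93.5  16.8] along 110.3 lat 102.0 slope f,l -0.23 0.01
```

The biscuit didn't move, so the edge passed over it. I'll repeat 9 mm lower.

```bash
python3 -m jog '[[[-0.1,0.2,0],[-0.01,0.065,0],1],[[-0.3,0.5,0],[-0.02,0.13,0],1],[[-0.5,0.8,0],[-0.03,0.195,0],1],[[-0.52,0.93,-0.05],[-0.04,0.26,0],1],[[-0.52,0.93,-0.3],[-0.04,0.26,0],1],[[-0.52,0.93,-0.5],[-0.04,0.26,0],1],[[-0.52,0.93,-0.65],[-0.04,0.26,0],1],[[-0.52,0.93,-0.69],[-0.04,0.26,0],1],[[-0.52,0.93,-0.69],[-0.04,0.26,0],1]]'
python3 blade.py
python3 -m jog '[[[0.05,0.008,0],[0,0,0],1],[[0.1,0.016,0],[0,0,0],1],[[0.15,0.023,0],[0,0,0],1],[[0.2,0.031,0],[0,0,0],1],[[0.2,0.031,0],[0,0,0],1]]'
python3 look.py 525 90 60 13
```

```text
clock: 31.65
position: [365.4, 67.7, 117.6]
ee_rot: [0.951, 0.075, -0.299, 0.025]
contact_force: [-0.7, -0.3, -2.9]
gripper_width: 14.8
grasp_force: 61.3
tool pitch front-up deg -34.94
clock: 32.2
position: [385.9, 70.5, 118.4]
ee_rot: [0.951, 0.075, -0.298, 0.024]
contact_force: [0.6, -0.6, -0.9]
gripper_width: 14.8
grasp_force: 61.3
tcp [385.9  70.5 118.4] F [ 0.6 -0.6 -0.9] t 32.2
scene 107 [286.5 239. ] 7.8 ray [511.3  90.5  13. ] med [508.2  92.1  16.9] along 127.0 lat 0.1 slope f,l -0.22 -0.01Traceback (most recent call last):
  File "blade.py", line 11, in <module>
    print(n,m.sum(),'a range',np.percentile(a[m],[1,99]).round(1),'b',np.percentile(b[m],[1,99]).round(1),'pitch,roll deg',np.rad2deg(c[:2]).round(2),'z at 105',c[2].round(1),'tcp z',p0[2].round(1))
                              ~~~~~~~~~~~~~^^^^^^^^^^^^^
    return _quantile_unchecked(
        a, q, axis, out, overwrite_input, method, keepdims, weights)
    return _ureduce(a,
                    func=_quantile_ureduce_func,
    ...<5 lines>...
                    overwrite_input=overwrite_input,
                    method=method)
    r = func(a, **kwargs)
    result = _quantile(arr,
                       quantiles=q,
    ...<2 lines>...
                       out=out,
                       weights=wgt)
    slices_having_nans = np.isnan(arr[-1, ...])
                                  ~~~^^^^^^^^^
IndexError: index -1 is out of bounds for axis 0 with size 0
```

```bash
python3 -m jog '[[[0.05,0.008,0],[0,0,0],1],[[0.1,0.016,0],[0,0,0],1],[[0.1,0.016,0],[0,0,0],1]]'
python3 look.py 525 90 60 13
python3 -c "
import cv2,numpy as np
b=cv2.imread('pics/last_scene.png')[190:270,230:350]
cv2.imwrite('pics/c10.png',cv2.resize(b,None,fx=6,fy=6,interpolation=2))"
```

```text
clock: 32.6
position: [395.7, 72.1, 118.2]
ee_rot: [0.951, 0.075, -0.298, 0.024]
contact_force: [-0.8, 0.0, -2.1]
gripper_width: 14.9
grasp_force: 61.3
tcp [395.7  72.1 118.2] F [-0.8  0.  -2.1] t 32.6
scene 98 [285.5 237. ] 7.8 ray [521.5  87.3  13. ] med [510.4  93.1  18.6] along 126.6 lat -4.7 slope f,l -0.3 -0.03
```

View pics/c10.png

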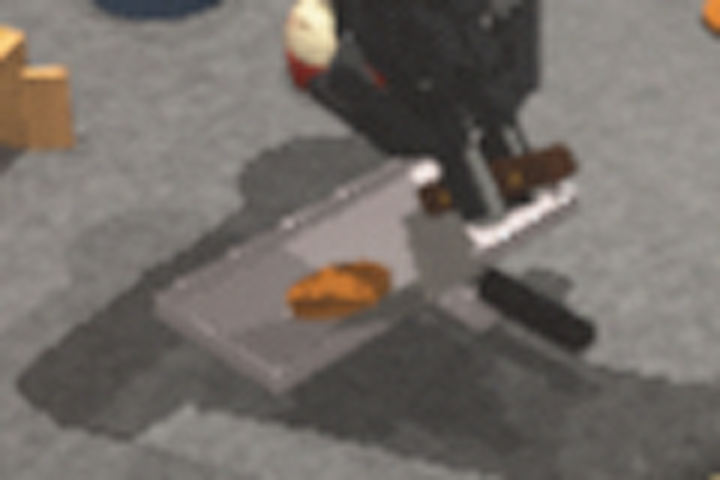

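The crop shows the blade wedged under the biscuit's back edge at crop (340,290), lifting it. I'll push on until it reaches the far rim, then withdraw quickly so it drops clear.

```bash
python3 -m jog '[[[0.05,0.008,0],[0,0,0],1],[[0.1,0.016,0],[0,0,0],1],[[0.15,0.023,0],[0,0,0],1],[[0.2,0.031,0],[0,0,0],1],[[0.24,0.038,0],[0,0,0],1],[[0.24,0.038,0],[0,0,0],1]]'
python3 look.py 525 90 60 13
python3 -m jog '[[[-0.4,-0.062,0.25],[0,0,0],1],[[-0.5,-0.078,0.5],[0,0,0],1],[[-0.45,-0.3,0.7],[0.01,-0.065,0],1],[[-0.4,-0.6,0.7],[0.02,-0.13,0],1],[[-0.2,-0.9,0.7],[0.03,-0.195,0],1],[[0.1,-1,0.7],[0.04,-0.26,0],1],[[0.2,-1,0.7],[0.04,-0.26,0],1],[[0.2,-1,0.7],[0.04,-0.26,0],1]]'
python3 look.py 525 90 60 13
```

```text
clock: 33.3
position: [419.6, 75.8, 118.1]
ee_rot: [0.951, 0.075, -0.298, 0.024]
contact_force: [-0.0, -0.8, -1.5]
gripper_width: 14.7
grasp_force: 61.3
tcp [419.6  75.8 118.1] F [-0.  -0.8 -1.5] t 33.3
scene 77 [282. 235.] 7.6 ray [536.5  90.1  13. ] med [525.5  95.   22.3] along 117.7 lat -4.3 slope f,l -0.41 -0.04
clock: 34.2
position: [439.2, -24.3, 188.6]
ee_rot: [0.997, 0.077, -0.029, 0.004]
contact_force: [0.5, -0.4, -1.7]
gripper_width: 14.8
grasp_force: 61.3
tcp [439.2 -24.3 188.6] F [ 0.5 -0.4 -1.7] t 34.2
scene 142 [283.1 237.5] 8.1 ray [523.9  94.6  13. ] med [523.8  94.3  12.5] along 102.0 lat 104.3 slope f,l -0.02 -0.0
```

The biscuit is now flat in the tray (slope -0.02, tray x -6, y +48). Next is the second biscuit. I'll work out the rotation back to level and where it lies now.

```bash
cat > rot.py <<'E'
from h import *
import sys
from scipy.spatial.transform import Rotation as Ro
yaw,p=map(float,sys.argv[1:3])  # blade yaw, front-up pitch deg
s=read_state();c=Ro.from_quat(s['ee_rot'])
a=np.deg2rad(9);base=Ro.from_quat([np.cos(np.deg2rad(4.5)),np.sin(np.deg2rad(4.5)),0,0])
T=Ro.from_euler('z',yaw-9,degrees=True)*base
y=np.deg2rad(yaw);T=Ro.from_rotvec(np.deg2rad(p)*np.array([np.sin(y),-np.cos(y),0]))*T
print('rot',((T*c.inv()).as_rotvec(degrees=True)/120).round(4),'pos',s['position'].round(1))
E
python3 rot.py 9 0.4; python3 look.py 602 -254 60 10
```

```text
rot [ 0.0066 -0.0313  0.0005] pos [438.8 -23.8 187.8]
tcp [438.8 -23.8 187.8] F [ 0.6  0.6 -1. ] t 34.3
top 66 [370. 190.] 6.4 ray [ 606.6 -268.1   10. ] med [ 613.5 -271.8   10.4] along 127.8 lat -267.5 slope f,l -0.08 0.04
scene 90 [354.5 191.5] 6.7 ray [ 603.2 -264.1   10. ] med [ 603.4 -261.8    9.9] along 125.0 lat -262.9 slope f,l -0.02 -0.03
```

```bash
python3 -m jog '[[[0,-0.3,0],[0.003,-0.015,0],1],[[-0.05,-0.65,0],[0.0066,-0.0313,0.0005],1],[[-0.1,-1,0],[0.0066,-0.0313,0.0005],1]]' >/dev/null; python3 -m jog '[[[0,-0.35,-0.2],[0,0,0],1],[[-0.1,-0.7,-0.4],[0,0,0],1],[[-0.1,-1,-0.6],[0,0,0],1]]' >/dev/null;  python3 -m jog '[[[0,-0.3,-0.2],[0,0,0],1],[[-0.05,-0.6,-0.4],[0,0,0],1],[[-0.05,-0.72,-0.6],[0,0,0],1],[[-0.05,-0.72,-0.8],[0,0,0],1],[[-0.05,-0.72,-0.9],[0,0,0],1],[[-0.05,-0.72,-0.9],[0,0,0],1],[[-0.05,-0.72,-0.9],[0,0,0],1]]'; python3 rot.py 9 0.4; python3 look.py 602 -254 60 10;python3 blade.py
```

```text
clock: 35.7
position: [414.6, -296.0, 38.6]
ee_rot: [0.997, 0.079, 0.005, -0.0]
contact_force: [-0.0, -0.3, -1.5]
gripper_width: 14.6
grasp_force: 61.3
rot [-0.0001  0.0015 -0.0005] pos [ 414.6 -296.    38.6]
tcp [ 414.6 -296.    38.6] F [-0.  -0.3 -1.5] t 35.7
top 71 [369.6 190.3] 6.5 ray [ 605.5 -266.8   10. ] med [ 613.5 -271.3   10.7] along 193.1 lat -1.3 slope f,l -0.0 -0.02
scene 90 [354.5 191.5] 6.7 ray [ 603.2 -264.1   10. ] med [ 602.1 -263.3    9.3] along 191.2 lat 1.8 slope f,l -0.01 0.02
tool pitch front-up deg 0.68
top 215 a range [ 92.1 149.4] b [-27.5  26.9] pitch,roll deg [-7.16 -0.53] z at 105 15.6 tcp z 39.3
scene 53 a range [ 96.3 135.6] b [-16.8  20.6] pitch,roll deg [-0.82 -1.15] z at 105 13.6 tcp z 39.3
```

```bash
python3 -m jog '[[[0,0,-0.05],[0,0,0],1],[[0,0,-0.09],[0,0,0],1],[[0,0,-0.105],[0,0,0],1],[[0,0,-0.11],[0,0,0],1],[[0,0,-0.112],[0,0,0],1]]'; python3 -m jog '[[[0.06,0.009,0],[0,0,0],1],[[0.12,0.019,0],[0,0,0],1],[[0.18,0.028,0],[0,0,0],1],[[0.24,0.037,0],[0,0,0],1],[[0.3,0.047,0],[0,0,0],1],[[0.36,0.056,0],[0,0,0],1],[[0.42,0.066,0],[0,0,0],1],[[0.48,0.075,0],[0,0,0],1],[[0.54,0.085,0],[0,0,0],1],[[0.6,0.094,0],[0,0,0],1],[[0.66,0.103,0],[0,0,0],1],[[0.72,0.113,0],[0,0,0],1],[[0.78,0.122,0],[0,0,0],1],[[0.84,0.131,0],[0,0,0],1],[[0.9,0.14,0],[0,0,0],1],[[0.9,0.14,0],[0,0,0],1]]'
python3 look.py 640 -254 60 10
```

```text
clock: 36.4
position: [414.3, -296.5, 27.5]
ee_rot: [0.997, 0.078, 0.005, -0.0]
contact_force: [-0.7, 1.0, 3.8]
gripper_width: 14.9
grasp_force: 62.0
clock: 38.0
position: [505.9, -282.3, 27.4]
ee_rot: [0.997, 0.079, 0.006, 0.0]
contact_force: [1.1, 1.0, 3.3]
gripper_width: 14.7
grasp_force: 62.0
tcp [ 505.9 -282.3   27.4] F [1.1 1.  3.3] t 38.0
top 131 [367.  176.7] 6.6 ray [ 652.7 -259.8   10. ] med [ 652.4 -258.9   13.6] along 148.5 lat -0.8 slope f,l -0.12 0.04
scene 74 [344.  186.5] 6.2 ray [ 653.3 -257.3   10. ] med [ 650.1 -256.2   11.3] along 149.5 lat 1.5 slope f,l -0.14 0.02
```

```bash
python3 -m jog '[[[0.06,0.009,0],[0,0,0],1],[[0.12,0.019,0],[0,0,0],1],[[0.18,0.028,0],[0,0,0],1],[[0.24,0.037,0],[0,0,0],1],[[0.3,0.047,0],[0,0,0],1],[[0.36,0.056,0],[0,0,0],1],[[0.42,0.066,0],[0,0,0],1],[[0.45,0.07,0],[0,0,0],1],[[0.45,0.07,0],[0,0,0],1]]'
python3 look.py 690 -252 60 10;python3 -m jog '[[[0.04,0.006,0],[0,0,0],1],[[0.08,0.012,0],[0,0,0],1],[[0.12,0.018,0],[0,0,0],1],[[0.16,0.025,0],[0,0,0],1],[[0.16,0.025,0],[0,0,0],1]]'
python3 look.py 690 -252 60 10
```

```text
clock: 39.0
position: [549.3, -275.3, 27.4]
ee_rot: [0.997, 0.078, 0.005, -0.0]
contact_force: [-1.0, 0.1, 5.1]
gripper_width: 14.9
grasp_force: 62.3
tcp [ 549.3 -275.3   27.4] F [-1.   0.1  5.1] t 39.0
top 135 [364.5 164.5] 6.7 ray [ 695.6 -252.9   10. ] med [ 695.9 -253.3   13.3] along 148.0 lat -0.7 slope f,l -0.12 -0.01
scene 77 [334.5 182.5] 6.7 ray [ 697.3 -248.5   10. ] med [ 696.2 -249.1   11.5] along 150.4 lat 3.4 slope f,l -0.19 0.01
clock: 39.6
position: [565.1, -272.9, 27.5]
ee_rot: [0.997, 0.078, 0.005, -0.0]
contact_force: [-1.1, 0.3, 4.5]
gripper_width: 14.7
grasp_force: 62.4
tcp [ 565.1 -272.9   27.5] F [-1.1  0.3  4.5] t 39.6
top 106 [364.7 161.3] 6.9 ray [ 706.7 -253.8   10. ] med [ 707.2 -254.2   13.2] along 142.8 lat -3.3 slope f,l -0.17 0.01
scene 75 [333.6 181.5] 6.6 ray [ 705.2 -250.6   10. ] med [ 701.7 -249.2   12.9] along 141.9 lat 0.2 slope f,l -0.18 0.0
```

```bash
python3 -m jog '[[[0.03,0.004,0],[0,0,0],1],[[0.06,0.009,0],[0,0,0],1],[[0.09,0.014,0],[0,0,0],1],[[0.12,0.018,0],[0,0,0],1],[[0.15,0.023,0],[0,0,0],1],[[0.15,0.023,0],[0,0,0],1]]'
python3 look.py 700 -252 60 10
```

```text
clock: 40.3
position: [579.9, -270.6, 27.5]
ee_rot: [0.997, 0.078, 0.005, -0.0]
contact_force: [-0.8, -0.4, 5.6]
gripper_width: 15.1
grasp_force: 62.4
tcp [ 579.9 -270.6   27.5] F [-0.8 -0.4  5.6] t 40.3
top 39 [365. 159.] 5.1 ray [ 714.8 -255.3   10. ] med [ 718.  -255.3   12.9] along 135.7 lat -5.9 slope f,l -0.23 0.18
scene 88 [333.5 181.5] 6.7 ray [ 705.4 -250.4   10. ] med [ 701.7 -248.8   11.9] along 127.1 lat 0.4 slope f,l -0.07 0.04
```

```bash
python3 -m jog '[[[0.03,0.004,0],[0,0,0],1],[[0.03,0.004,0],[0.0013,-0.0083,0],1],[[0.02,0.004,0],[0.0026,-0.0166,0],1],[[0.01,0,0],[0.0039,-0.025,0],1],[[0,0,0],[0.0052,-0.0333,0],1],[[-0.02,-0.003,0.01],[0.0065,-0.0416,0],1],[[-0.05,-0.008,0.03],[0.0078,-0.05,0],1],[[-0.09,-0.014,0.07],[0.0078,-0.05,0],1],[[-0.12,-0.019,0.14],[0.0078,-0.05,0],1],[[-0.16,-0.025,0.22],[0.0078,-0.05,0],1],[[-0.2,-0.031,0.32],[0.0078,-0.05,0],1],[[-0.24,-0.037,0.42],[0.0078,-0.05,0],1],[[-0.28,-0.043,0.52],[0.0078,-0.05,0],1],[[-0.32,-0.05,0.62],[0.0078,-0.05,0],1],[[-0.36,-0.056,0.72],[0.0078,-0.05,0],1],[[-0.4,-0.062,0.82],[0.0078,-0.05,0],1],[[-0.43,-0.067,0.9],[0.0078,-0.05,0],1],[[-0.44,-0.07,0.93],[0.0078,-0.05,0],1],[[-0.44,-0.07,0.93],[0.0078,-0.05,0],1]]'
python3 look.py 655 -262 60 115; python3 rot.py 9 6.8
python3 - <<'E'
from h import *
d=get_image('top');hsv=cv2.cvtColor(d['frame'],cv2.COLOR_RGB2HSV)
m=cv2.inRange(hsv,(0,0,150),(180,60,255));m[:180]=0;m[240:]=0;m[:,:230]=0;m[:,325:]=0
k,l,st,c=cv2.connectedComponentsWithStats(m);i=1+np.argmax(st[1:,4]);r=cv2.minAreaRect(np.argwhere(l==i)[:,::-1].astype(np.float32));print('tray',st[i,4],r,ray(d,*r[0],13).round(1))
E
```

```text
clock: 42.3
position: [536.1, -277.6, 120.7]
ee_rot: [0.995, 0.078, 0.058, -0.004]
contact_force: [-0.1, 0.1, -2.2]
gripper_width: 14.8
grasp_force: 61.3
tcp [ 536.1 -277.6  120.7] F [-0.1  0.1 -2.2] t 42.3
top 45 [371.5 167.5] 6.5 ray [ 659.8 -263.6  115. ] med [ 666.6 -268.7  119.2] along 124.3 lat -5.5 slope f,l 0.06 0.07
scene 92 [344.5 161. ] 6.8 ray [ 652.5 -254.2  115. ] med [ 653.2 -257.1  115.9] along 118.6 lat 4.9 slope f,l 0.06 0.01
rot [ 0.0002 -0.0015  0.0002] pos [ 535.8 -277.4  119.7]
tray 1576 ((276.43292236328125, 215.95306396484375), (37.13212966918945, 65.05364227294922), 79.99201965332031) [524.6  49.2  13. ]
```

```bash
python3 -m jog '[[[-0.01,0.02,0],[0,0,0],1],[[-0.03,0.06,0],[0,0,0],1],[[-0.05,0.12,0.02],[0,0,0],1],[[-0.09,0.2,0.04],[0,0,0],1],[[-0.14,0.3,0.06],[0,0,0],1],[[-0.18,0.4,0.08],[0,0,0],1],[[-0.23,0.5,0.08],[0,0,0],1],[[-0.27,0.6,0.08],[0,0,0],1],[[-0.32,0.7,0.08],[0,0,0],1],[[-0.37,0.8,0.08],[0,0,0],1],[[-0.41,0.9,0.08],[0,0,0],1]]' >/dev/null && python3 -m jog '[[[-0.05,0.1,0],[0,0,0],1],[[-0.09,0.2,0],[0,0,0],1],[[-0.14,0.3,0],[0,0,0],1],[[-0.18,0.4,0],[0,0,0],1],[[-0.23,0.5,0],[0,0,0],1],[[-0.27,0.6,0],[0,0,0],1],[[-0.32,0.7,0],[0,0,0],1],[[-0.37,0.8,0],[0,0,0],1],[[-0.41,0.9,0],[0,0,0],1]]' >/dev/null && python3 -m jog '[[[-0.05,0.1,0],[0,0,0],1],[[-0.09,0.2,0],[0,0,0],1],[[-0.14,0.3,0],[0,0,0],1],[[-0.18,0.4,0],[0,0,0],1],[[-0.23,0.5,0],[0,0,0],1],[[-0.27,0.6,0],[0,0,0],1],[[-0.31,0.68,0],[0,0,0],1],[[-0.34,0.74,0],[0,0,0],1],[[-0.36,0.78,0],[0,0,0],1],[[-0.37,0.81,0],[0,0,0],1],[[-0.37,0.81,0],[0,0,0],1]]'
python3 look.py 535 0 130 115
python3 - <<'E'
from h import *
d=get_image('scene');P=pts(d);hsv=cv2.cvtColor(d['frame'],cv2.COLOR_RGB2HSV)
m=(P[...,2]>26)&(P[...,2]<42)&(np.hypot(P[...,0]-426,P[...,1]-31)<60)&(hsv[...,2]<70);print('trayh',m.sum(),np.median(P[m],0))
E
```

```text
clock: 45.55
position: [417.0, -16.2, 128.2]
ee_rot: [0.995, 0.078, 0.058, -0.004]
contact_force: [-0.2, 0.4, -1.2]
gripper_width: 15.2
grasp_force: 61.3
tcp [417.  -16.2 128.2] F [-0.2  0.4 -1.2] t 45.55
scene 138 [305.  195.5] 8.1 ray [545.6  -4.7 115. ] med [533.6   4.4 124.5] along 128.8 lat -8.8 slope f,l 0.05 -0.0
scene 141 [283.1 237.5] 8.1 ray [406.4 167.9 115. ] med [523.9  94.5  12.8] along 18.4 lat 183.5 slope f,l -0.0 -0.02
trayh 107 [419.89623661  36.25313722  33.60320933]
```

```bash
python3 -m jog '[[[-0.02,-0.003,-0.06],[-0.0024,0.015,0],1],[[-0.04,-0.006,-0.13],[-0.0047,0.03,0],1],[[-0.06,-0.009,-0.2],[-0.007,0.045,0],1],[[-0.08,-0.012,-0.27],[-0.0095,0.06,0],1],[[-0.1,-0.016,-0.34],[-0.0118,0.075,0],1],[[-0.12,-0.019,-0.41],[-0.0142,0.09,0],1],[[-0.14,-0.022,-0.48],[-0.0166,0.105,0],1],[[-0.16,-0.025,-0.55],[-0.019,0.12,0],1],[[-0.178,-0.028,-0.6],[-0.0213,0.135,0],1],[[-0.178,-0.028,-0.6],[-0.0213,0.135,0],1],[[-0.178,-0.028,-0.6],[-0.0213,0.135,0],1]]'
python3 -m jog '[[[0.022,0.003,0.045],[-0.0026,0.0165,0],1],[[0.045,0.007,0.09],[-0.0052,0.033,0],1],[[0.067,0.01,0.135],[-0.0078,0.0494,0],1],[[0.09,0.014,0.18],[-0.0104,0.066,0],1],[[0.11,0.017,0.225],[-0.013,0.0823,0],1],[[0.134,0.021,0.27],[-0.0156,0.099,0],1],[[0.156,0.024,0.315],[-0.0182,0.115,0],1],[[0.178,0.028,0.36],[-0.0208,0.132,0],1],[[0.178,0.028,0.36],[-0.0208,0.132,0],1],[[0.178,0.028,0.36],[-0.0208,0.132,0],1],[[0.178,0.028,0.36],[-0.0208,0.132,0],1]]'
python3 look.py 530 20 60 15
```

```text
clock: 46.8
position: [399.3, -19.3, 68.0]
ee_rot: [0.993, 0.078, -0.085, 0.007]
contact_force: [-0.4, 0.2, -1.7]
gripper_width: 15.0
grasp_force: 61.3
clock: 47.9
position: [416.4, -16.6, 104.2]
ee_rot: [0.972, 0.076, -0.222, 0.017]
contact_force: [0.1, 1.0, -1.7]
gripper_width: 15.0
grasp_force: 61.3
tcp [416.4 -16.6 104.2] F [ 0.1  1.  -1.7] t 47.9
scene 63 [303. 222.] 7.3 ray [ 5.522e+02 -3.000e-01  1.500e+01] med [539.4   5.9  23.1] along 136.7 lat -5.1 slope f,l -0.43 -0.01
```

```bash
python3 -m jog '[[[-0.42,-0.066,0.21],[0,0,0],1],[[-0.5,-0.078,0.5],[0,0,0],1],[[-0.45,-0.4,0.7],[0.01,-0.065,0],1],[[-0.2,-0.8,0.7],[0.02,-0.13,0],1],[[0,-1,0.7],[0.031,-0.195,0],1],[[0,-1,0.7],[0.034,-0.215,0],1],[[0,-1,0.7],[0.034,-0.215,0],1]]'
python3 look.py 530 40 110 13; python3 rot.py -109.3 0
python3 -c "
import cv2,numpy as np
a=cv2.imread('pics/last_scene.png')[180:280,220:360];b=cv2.imread('pics/last_top.png')[160:260,230:370]
cv2.imwrite('pics/c11.png',cv2.resize(np.hstack([a,b]),None,fx=2.8,fy=2.8,interpolation=2))"
```

```text
clock: 48.7
position: [415.0, -117.2, 174.5]
ee_rot: [0.997, 0.077, 0.003, -0.0]
contact_force: [0.1, -0.4, -1.0]
gripper_width: 15.0
grasp_force: 61.3
tcp [ 415.  -117.2  174.5] F [ 0.1 -0.4 -1. ] t 48.7
scene 121 [304.4 225.5] 7.6 ray [536.1   5.8  13. ] med [537.7   4.7  12.6] along 138.6 lat 102.9 slope f,l -0.01 0.01
scene 142 [283.1 237.5] 8.1 ray [523.9  94.6  13. ] med [524.4  93.7  13. ] along 140.3 lat 192.5 slope f,l -0.03 -0.0
rot [ 0.0023  0.0018 -0.9858] pos [ 416.5 -116.5  174.3]
```

View pics/c11.png

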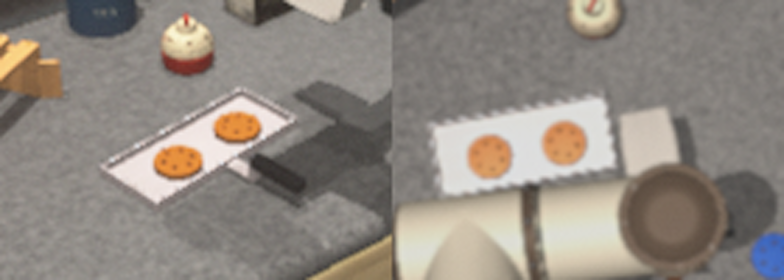

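Both biscuits lie flat, separate and inside the tray: scene-crop (178,160) and (237,127), slopes about 0. Now the spatula goes back to the mat.

```bash
python3 -m jog '[[[0.1,-0.2,0],[0,0,-0.07],1],[[0.2,-0.4,0],[0,0,-0.14],1],[[0.3,-0.6,0],[0,0,-0.21],1],[[0.4,-0.8,0],[0,0,-0.28],1],[[0.5,-1,0],[0.001,0,-0.35],1],[[0.5,-1,0],[0.001,0,-0.42],1],[[0.6,-1,0],[0.001,0,-0.49],1],[[0.7,-1,0],[0.001,0,-0.56],1],[[0.8,-1,0],[0.001,0,-0.63],1],[[0.9,-1,0],[0.001,0.001,-0.7],1],[[0.97,-1,0],[0.002,0.001,-0.77],1],[[0.97,-1,0],[0.002,0.001,-0.84],1],[[0.97,-1,0],[0.002,0.001,-0.91],1],[[0.97,-1,0],[0.0023,0.0018,-0.986],1],[[0.97,-1,0],[0.0023,0.0018,-0.986],1],[[0.97,-1,0],[0.0023,0.0018,-0.986],1]]' >/dev/null; python3 -m jog '[[[0,-0.4,-0.3],[0,0,0],1],[[0,-0.8,-0.6],[0,0,0],1],[[0,-1,-0.8],[0,0,0],1],[[0,-1,-1],[0,0,0],1],[[0,-1,-1],[0,0,0],1]]'; python3 rot.py -109.3 0
```

```text
clock: 50.9
position: [511.7, -316.2, 70.5]
ee_rot: [-0.578, 0.816, 0.003, -0.002]
contact_force: [-0.7, -0.3, -2.1]
gripper_width: 15.3
grasp_force: 61.3
rot [-0.001  -0.0035  0.0001] pos [ 511.7 -316.2   70.5]
```

```bash
python3 -m jog '[[[0.01,-0.15,-0.1],[-0.001,-0.0035,0],1],[[0.01,-0.27,-0.2],[-0.001,-0.0035,0],1],[[0.01,-0.27,-0.3],[-0.001,-0.0035,0],1],[[0.01,-0.27,-0.35],[-0.001,-0.0035,0],1],[[0.01,-0.27,-0.38],[-0.001,-0.0035,0],1],[[0.01,-0.27,-0.395],[-0.001,-0.0035,0],1],[[0.01,-0.27,-0.395],[-0.001,-0.0035,0],1]]'
python3 - <<'E'
from h import *
for n in('top','scene'):
    d=get_image(n);P=pts(d);hsv=cv2.cvtColor(d['frame'],cv2.COLOR_RGB2HSV)
    m=(cv2.inRange(hsv,(0,0,125),(180,60,255))>0)&(np.hypot(P[...,0]-477,P[...,1]+448)<60)
    if m.sum()>20: print(n,m.sum(),np.median(P[m],0).round(1),cv2.minAreaRect(P[m][:,:2].astype(np.float32)))
E
```

```text
clock: 51.6
position: [515.1, -343.2, 34.8]
ee_rot: [-0.579, 0.816, -0.003, 0.002]
contact_force: [0.1, -0.3, -1.0]
gripper_width: 14.5
grasp_force: 61.3
top 465 [ 474.5 -445.3    8.1] ((466.3349609375, -453.0107116699219), (95.81424713134766, 118.71070861816406), 25.3375244140625)
scene 265 [ 468.5 -450.     5.3] ((468.1285705566406, -455.521240234375), (94.04778289794922, 117.21927642822266), 42.2722053527832)
```

Blade is about over the mat's centre. I'll lower to contact, then release gently.

```bash
python3 -m jog '[[[0,0,-0.01],[0,0,0],1],[[0,0,-0.02],[0,0,0],1],[[0,0,-0.03],[0,0,0],1],[[0,0,-0.03],[0,0,0],1]]';  python3 -m jog '[[[0,0,0],[0,0,0],0.4],[[0,0,0],[0,0,0],0.2],[[0,0,0],[0,0,0],0],[[0,0,0],[0,0,0],-0.5],[[0,0,0],[0,0,0],-1],[[0,0,0],[0,0,0],-1],[[0,0,0.1],[0,0,0],-1],[[0,0,0.3],[0,0,0],-1],[[0,0,0.6],[0,0,0],-1],[[0,0,1],[0,0,0],-1],[[0,0,1],[0,0,0],-1]]'; python3 -m jog '[[[-0.2,0.4,0.2],[0,0,0],-1],[[-0.4,0.8,0.4],[0,0,0.07],-1],[[-0.5,1,0.4],[0,0,0.14],-1],[[-0.5,1,0.4],[0,0,0.21],-1],[[-0.5,1,0.4],[0,0,0.28],-1],[[-0.5,1,0.4],[0,0,0.35],-1],[[-0.5,1,0.4],[0,0,0.42],-1],[[-0.5,1,0.4],[0,0,0.5],-1],[[-0.5,1,0.4],[0,0,0.57],-1],[[-0.5,1,0.4],[0,0,0.64],-1],[[-0.5,1,0.4],[0,0,0.71],-1],[[-0.5,1,0.4],[0,0,0.78],-1],[[-0.5,1,0.4],[0,0,0.85],-1],[[-0.5,1,0.4],[0,0,0.92],-1],[[-0.5,1,0.4],[0,0,0.98],-1],[[-0.5,1,0.4],[0,0,0.986],-1],[[-0.5,1,0.4],[0,0,0.986],-1]]'
python3 - <<'E'
from h import *
for n in('top','scene'):
    d=get_image(n);save('s12'+n,d['frame']);P=pts(d);hsv=cv2.cvtColor(d['frame'],cv2.COLOR_RGB2HSV)
    q=np.hypot(P[...,0]-477,P[...,1]+448)<60
    m=(cv2.inRange(hsv,(0,0,140),(180,60,255))>0)&q
    g=(cv2.inRange(hsv,(45,100,60),(80,255,255))>0)&q
    if m.sum()>20: print(n,m.sum(),np.median(P[m],0).round(1),cv2.minAreaRect(P[m][:,:2].astype(np.float32)),'green',np.median(P[g],0).round(1))
    for nm,lo,hi,c in(('trayh',26,42,(426,31)),):
        m=(P[...,2]>lo)&(P[...,2]<hi)&(np.hypot(P[...,0]-c[0],P[...,1]-c[1])<60)&(hsv[...,2]<75)
        if m.sum()>10: print(n,nm,m.sum(),np.median(P[m],0).round(1),cv2.minAreaRect(P[m][:,:2].astype(np.float32)))
E
python3 rot.py 9 0
```

```text
clock: 52.1
position: [515.0, -343.6, 31.8]
ee_rot: [-0.578, 0.816, -0.003, 0.002]
contact_force: [-0.4, -0.6, -0.1]
gripper_width: 14.8
grasp_force: 61.6
clock: 53.2
position: [518.6, -345.4, 139.0]
ee_rot: [-0.579, 0.815, -0.009, 0.005]
contact_force: [-0.3, 0.7, 1.3]
gripper_width: 85.8
grasp_force: 0.0
clock: 54.9
position: [465.0, -243.5, 171.9]
ee_rot: [0.997, 0.077, 0.0, -0.004]
contact_force: [-0.8, -0.1, 0.4]
gripper_width: 85.2
grasp_force: 0.0
top 425 [ 481.1 -441.4    6.2] ((477.516845703125, -441.0531311035156), (83.90249633789062, 73.18197631835938), 70.71660614013672) green [ 454.7 -453.     5.1]
top trayh 86 [424.2  29.3  35.9] ((424.62359619140625, 30.496566772460938), (64.00077819824219, 13.980789184570312), 8.88950252532959)
scene 50 [ 4.365e+02 -4.691e+02 -3.000e-01] ((442.58660888671875, -472.1658630371094), (32.79136276245117, 95.48739624023438), 40.34199905395508) green [ 456.7 -485.7    3. ]
scene trayh 107 [420.7  36.6  33.4] ((424.16925048828125, 33.565025329589844), (70.56216430664062, 20.75419807434082), 5.737394332885742)
rot [-0.0036 -0.0002  0.0009] pos [ 465.  -243.5  171.8]
```

View pics/s12top.png

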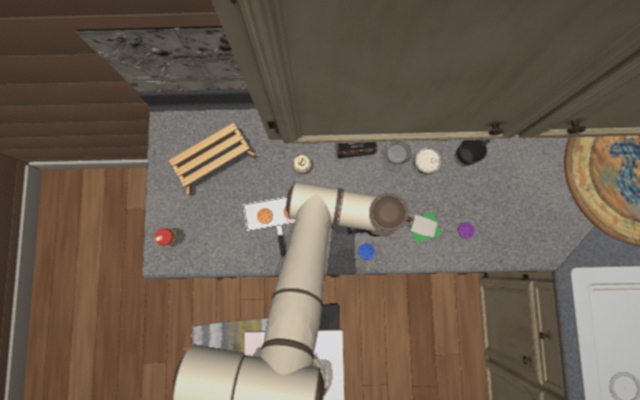

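The spatula lies on the mat with its blade at (424,226), about 4 mm from the mat's centre. That used up my picture allowance, so I'll measure by numbers only from here. Next, the tray handle at (425,31).

```bash
python3 -m jog '[[[0,0.3,0],[-0.0036,0,0],-1],[[-0.1,0.6,0],[-0.0036,0,0.001],-1],[[-0.2,0.95,0],[-0.0036,0,0.001],-1],[[-0.2,0.95,0],[-0.0036,0,0.001],-1]]' >/dev/null; python3 -m jog '[[[0,0.35,0],[0,0,0],-1],[[-0.1,0.65,-0.2],[0,0,0],-1],[[-0.2,0.9,-0.4],[0,0,0],-1],[[-0.2,0.9,-0.5],[0,0,0],-1],[[-0.2,0.9,-0.5],[0,0,0],-1]]' >/dev/null;  python3 -m jog '[[[0,0.3,0],[0,0,0],-1],[[0,0.6,-0.1],[0,0,0],-1],[[0,0.9,-0.3],[0,0,0],-1],[[0,0.9,-0.35],[0,0,0],-1],[[0,0.9,-0.35],[0,0,0],-1]]'; python3 rot.py 9 0
python3 - <<'E'
from h import *
for n in('top','scene'):
    d=get_image(n);P=pts(d);hsv=cv2.cvtColor(d['frame'],cv2.COLOR_RGB2HSV)
    m=(P[...,2]>26)&(P[...,2]<42)&(np.hypot(P[...,0]-426,P[...,1]-31)<60)&(hsv[...,2]<75)
    if m.sum()>10: print(n,m.sum(),np.median(P[m],0).round(1))
E
```

```text
clock: 56.4
position: [425.5, 31.3, 86.4]
ee_rot: [0.997, 0.079, -0.001, 0.0]
contact_force: [-0.1, -0.2, -0.4]
gripper_width: 85.0
grasp_force: 0.0
rot [ 0.0002 -0.0007 -0.0009] pos [425.5  31.3  86.4]
top 14 [396.4  24.5  34.6]
scene 119 [421.5  36.2  32.9]
```

```bash
python3 -m jog '[[[0,0,-0.2],[0,0,0],-1],[[0,0,-0.4],[0,0,0],-1],[[0,0,-0.55],[0,0,0],-1],[[0,0,-0.68],[0,0,0],-1],[[0,0,-0.73],[0,0,0],-1],[[0,0,-0.73],[0,0,0],-1],[[0,0,-0.73],[0,0,0],0],[[0,0,-0.73],[0,0,0],0.5],[[0,0,-0.73],[0,0,0],0.8],[[0,0,-0.73],[0,0,0],1],[[0,0,-0.73],[0,0,0],1],[[0,0,-0.73],[0,0,0],1],[[0,0,-0.73],[0,0,0],1]]'; python3 look.py 530 48 100 13
python3 - <<'E'
from h import *
for n in('top','scene'):
    d=get_image(n);P=pts(d);hsv=cv2.cvtColor(d['frame'],cv2.COLOR_RGB2HSV);H,S,V=[hsv[...,i].astype(int) for i in range(3)]
    # rack roof
    m=(P[...,2]>62)&(P[...,2]<78)&(np.hypot(P[...,0]-727,P[...,1]-266)<160)&(S>80)&(V>90)
    if m.sum()>50:
        r=cv2.minAreaRect(P[m][:,:2].astype(np.float32));print(n,'roof',m.sum(),r)
    a=np.deg2rad(30);f=np.array([np.cos(a),np.sin(a)]);l=np.array([-f[1],f[0]])
    Q=P[...,:2]-np.array([725,265])
    for nm,lo,hi in(('roof',62,78),('mid',15,55)):
        m=(P[...,2]>lo)&(P[...,2]<hi)&(np.hypot(Q[...,0],Q[...,1])<170)&(S>80)&(V>70)
        A=Q[m]@f;B=Q[m]@l
        if m.sum()>20:print(n,nm,m.sum(),'f',np.percentile(A,[1,5,95,99]).round(1),'l',np.percentile(B,[1,5,95,99]).round(1))
E
```

```text
clock: 57.8
position: [425.1, 31.7, 13.8]
ee_rot: [0.997, 0.08, -0.0, -0.0]
contact_force: [-1.8, 0.6, 3.6]
gripper_width: 14.7
grasp_force: 61.4
tcp [425.1  31.7  13.8] F [-1.8  0.6  3.6] t 57.8
scene 61 [302.  223.5] 6.1 ray [549.7   5.5  13. ] med [550.6   8.1  12.7] along 118.9 lat -45.7 slope f,l -0.03 -0.01
scene 143 [283.5 237.5] 7.9 ray [523.1  93.5  13. ] med [524.3  93.2  13. ] along 106.6 lat 45.4 slope f,l -0.0 0.01
top roof 1707 ((728.58203125, 266.038818359375), (107.70123291015625, 248.02371215820312), 29.937284469604492)
top roof 1707 f [-48.2 -45.8  51.3  54.9] l [-122.1 -113.5  111.9  120.4]
top mid 143 f [-70.8 -68.7  48.7  50. ] l [-127.5 -123.1  121.4  123.2]
scene roof 1368 ((726.4224853515625, 269.26910400390625), (108.87887573242188, 250.1246337890625), 29.90818214416504)
scene roof 1368 f [-49.  -47.3  50.4  55.2] l [-117.1 -105.2  121.   125.8]
scene mid 637 f [-69.9 -66.   53.2  55.4] l [-122.4 -117.8  127.3  129.2]
```

The tray handle is gripped. The rack origin is about (725.5,264) with yaw 30°, so the pre-insert TCP is (514,142). I'll slide the tray there gently while turning 21°.

```bash
python3 -m jog '[[[0.01,0.01,0],[0,0,0.002],1],[[0.03,0.03,0],[0,0,0.006],1],[[0.06,0.07,0],[0,0,0.012],1],[[0.1,0.12,0],[0,0,0.02],1],[[0.15,0.18,0],[0,0,0.03],1],[[0.2,0.245,0],[0,0,0.04],1],[[0.25,0.305,0],[0,0,0.05],1],[[0.3,0.37,0],[0,0,0.06],1],[[0.35,0.43,0],[0,0,0.07],1],[[0.4,0.49,0],[0,0,0.08],1],[[0.45,0.55,0],[0,0,0.0875],1]]' ; python3 -m jog '[[[0.05,0.06,0],[0,0,0.01],1],[[0.1,0.12,0],[0,0,0.02],1],[[0.15,0.18,0],[0,0,0.03],1],[[0.2,0.245,0],[0,0,0.04],1],[[0.25,0.305,0],[0,0,0.05],1],[[0.3,0.37,0],[0,0,0.06],1],[[0.35,0.43,0],[0,0,0.07],1],[[0.39,0.48,0],[0,0,0.078],1],[[0.42,0.52,0],[0,0,0.083],1],[[0.44,0.54,0],[0,0,0.086],1],[[0.44,0.55,0],[0,0,0.0875],1],[[0.44,0.55,0],[0,0,0.0875],1]]'
python3 rot.py 30 0; python3 look.py 613 199 100 13
cat > tray.py <<'E'
from h import *
import sys
from scipy.spatial.transform import Rotation as Ro
s=read_state();p=s['position'][:2];T=Ro.from_quat(s['ee_rot']).as_matrix();f=np.cross([0,0,1],T[:,1])[:2];f=f if f[0]>0 else -f;f/=np.linalg.norm(f);l=np.array([-f[1],f[0]])
print('tool yaw',np.rad2deg(np.arctan2(f[1],f[0])).round(2))
for n in('top','scene'):
    d=get_image(n);P=pts(d);hsv=cv2.cvtColor(d['frame'],cv2.COLOR_RGB2HSV)
    A=(P[...,:2]-p)@f;B=(P[...,:2]-p)@l
    m=(hsv[...,1]<70)&(hsv[...,2]>130)&(P[...,2]<25)&(P[...,2]>-8)&(A>60)&(A<175)&(abs(B)<125)
    m=cv2.morphologyEx(m.astype(np.uint8),cv2.MORPH_OPEN,np.ones((3,3)))>0
    c=max(cv2.findContours(m.astype(np.uint8),0,2)[0],key=cv2.contourArea)
    M=np.array([ray(d,*q[0],13)[:2] for q in c])-p;a=M@f;b=M@l
    print(n,m.sum(),'along 2/98',np.percentile(a,[2,50,98]).round(1),'lat min/max',b.min().round(1),b.max().round(1))
    far=a>np.percentile(a,98)-12; far&=abs(b)<95
    k=np.polyfit(b[far],a[far],1);print(' far edge a0',k[1].round(1),'yaw err deg',np.rad2deg(-np.arctan(k[0])).round(2),far.sum())
E
python3 tray.py
```

```text
clock: 59.1
position: [467.3, 84.1, 13.4]
ee_rot: [0.986, 0.169, -0.004, 0.001]
contact_force: [-4.9, -7.4, 10.1]
gripper_width: 14.7
grasp_force: 62.3
clock: 60.3
position: [512.6, 139.4, 13.6]
ee_rot: [0.966, 0.258, -0.003, 0.001]
contact_force: [-2.7, -6.7, 8.4]
gripper_width: 14.8
grasp_force: 62.0
rot [ 0.0014 -0.0021  0.0006] pos [512.6 139.4  13.6]
tcp [512.6 139.4  13.6] F [-2.7 -6.7  8.4] t 60.3
top 47 [246.7 184.4] 5.9 ray [634.7 149.9  13. ] med [643.2 154.9  12.7] along 111.1 lat -51.8 slope f,l -0.14 -0.0
scene 133 [248.5 228.5] 7.9 ray [628.2 154.3  13. ] med [631.8 153.4  13.2] along 107.6 lat -44.8 slope f,l -0.03 -0.01
scene 158 [233. 245.] 8.5 ray [582.2 232.8  13. ] med [584.3 231.9  13.2] along 106.9 lat 46.1 slope f,l -0.0 -0.01
tool yaw 29.92
top 1004 along 2/98 [ 67.5 138.1 168.5] lat min/max -118.2 113.3
 far edge a0 165.4 yaw err deg -0.55 33
scene 973 along 2/98 [ 62.  115.9 163.3] lat min/max -109.0 137.4
 far edge a0 47.7 yaw err deg -67.12 2
```

```bash
python3 -m jog '[[[0,0.02,0],[0,0,0.002],1],[[0.03,0.035,0],[0,0,0.002],1],[[0.09,0.07,0],[0,0,0.002],1],[[0.15,0.105,0],[0,0,0.002],1],[[0.21,0.14,0],[0,0,0.002],1],[[0.27,0.175,0],[0,0,0.002],1],[[0.33,0.21,0],[0,0,0.002],1],[[0.39,0.245,0],[0,0,0.002],1],[[0.45,0.28,0],[0,0,0.002],1],[[0.5,0.31,0],[0,0,0.002],1],[[0.51,0.317,0],[0,0,0.002],1],[[0.51,0.317,0],[0,0,0.002],1]]'
python3 tray.py
python3 - <<'E'
from h import *
d=get_image('top');s=read_state()['position'][:2]-np.array([725.5,264.1]);f=np.array([.866,.5]);l=np.array([-.5,.866]);print('tcp in rack',(s@f).round(1),(s@l).round(1))
P=pts(d);hsv=cv2.cvtColor(d['frame'],cv2.COLOR_RGB2HSV);S,V=hsv[...,1].astype(int),hsv[...,2].astype(int)
Q=P[...,:2]-np.array([725.5,264.1]);A=Q@f;B=Q@l
for x in range(-80,-50,6):
    m=(abs(A-x)<5)&(P[...,2]<62)&(S>80)&(abs(B)<140)&(P[...,2]>5); g=(abs(A-x)<5)&(S<60)&(V>130)&(abs(B)<140)&(P[...,2]<30)
    print(x,'wood L',B[m&(B<0)].round(0).tolist()[:8],'R',B[m&(B>0)].round(0).tolist()[:8],'tray',(B[g].min().round(1),B[g].max().round(1)) if g.any() else None)
E
```

```text
clock: 61.7
position: [562.5, 171.0, 13.6]
ee_rot: [0.965, 0.261, -0.004, 0.001]
contact_force: [-7.1, -4.2, 10.6]
gripper_width: 15.0
grasp_force: 62.2
tool yaw 30.25
top 354 along 2/98 [ 68.   92.5 144. ] lat min/max -111.5 -29.0
 far edge a0 124.2 yaw err deg 12.33 9
scene 611 along 2/98 [ 60.2  85.8 140.5] lat min/max -32.1 137.9
 far edge a0 136.2 yaw err deg -0.96 8
tcp in rack -187.7 0.8
-80 wood L [-70.0, -73.0, -63.0, -65.0, -68.0, -71.0, -74.0, -55.0] R [] tray (np.float64(-108.9), np.float64(-17.9))
-74 wood L [-123.0, -126.0, -124.0, -66.0, -69.0, -72.0, -75.0, -61.0] R [] tray (np.float64(-109.5), np.float64(-17.9))
-68 wood L [-127.0, -119.0, -122.0, -125.0, -128.0, -120.0, -123.0, -126.0] R [] tray (np.float64(-109.5), np.float64(-16.3))
-62 wood L [-120.0, -118.0, -121.0, -124.0, -127.0, -119.0, -122.0, -125.0] R [118.0, 122.0, 121.0] tray (np.float64(-139.7), np.float64(-11.0))
-56 wood L [-119.0, -114.0, -117.0, -120.0, -123.0, -115.0, -118.0, -121.0] R [118.0, 115.0, 113.0, 112.0, 120.0, 118.0, 115.0, 114.0] tray (np.float64(-108.9), np.float64(115.5))
```

```bash
python3 -m jog '[[[0.04,0.023,0],[0,0,0],1],[[0.1,0.058,0],[0,0,0],1],[[0.16,0.092,0],[0,0,0],1],[[0.22,0.127,0],[0,0,0],1],[[0.28,0.162,0],[0,0,0],1],[[0.34,0.196,0],[0,0,0],1],[[0.38,0.22,0],[0,0,0],1],[[0.38,0.22,0],[0,0,0],1]]'; python3 -m jog '[[[0.05,0.029,0],[0,0,0],1],[[0.1,0.058,0],[0,0,0],1],[[0.15,0.087,0],[0,0,0],1],[[0.19,0.11,0],[0,0,0],1],[[0.19,0.11,0],[0,0,0],1]]'
```

```text
clock: 62.65
position: [601.3, 193.5, 13.7]
ee_rot: [0.965, 0.261, -0.003, 0.001]
contact_force: [-5.4, -4.2, 8.8]
gripper_width: 15.0
grasp_force: 62.0
clock: 63.15
position: [620.4, 204.5, 13.8]
ee_rot: [0.965, 0.261, -0.003, 0.001]
contact_force: [-5.3, -3.3, 7.5]
gripper_width: 14.6
grasp_force: 62.0
```

```bash
for i in 1; do python3 -m jog '[[[0.026,0.015,0],[0,0,0],1],[[0.04,0.023,0],[0,0,0],1],[[0.04,0.023,0],[0,0,0],1]]'; python3 -m jog '[[[0.017,0.01,0],[0,0,0],1],[[0.017,0.01,0],[0,0,0],1]]';  python3 -m jog '[[[0.017,0.01,0],[0,0,0],1],[[0.017,0.01,0],[0,0,0],1]]'; done | grep -E 'posi|contact'
```

```text
position: [623.7, 206.4, 13.8]
contact_force: [-6.5, -3.0, 9.2]
position: [625.3, 207.4, 13.8]
contact_force: [-6.9, -3.7, 10.2]
position: [626.5, 208.1, 13.8]
contact_force: [-8.1, -3.4, 10.6]
```

```bash
for i in 1; do python3 -m jog '[[[0.017,0.01,0],[0,0,0],1],[[0.017,0.01,0],[0,0,0],1]]';  python3 -m jog '[[[0.017,0.01,0],[0,0,0],1],[[0.017,0.01,0],[0,0,0],1]]'; done | grep -E 'posi|contact'; python3 look.py 720 262 120 13
```

```text
position: [626.4, 208.1, 13.8]
contact_force: [-12.3, -6.9, 12.9]
position: [626.4, 208.1, 13.7]
contact_force: [-15.4, -8.1, 16.6]
tcp [626.4 208.1  13.7] F [-15.4  -8.1  16.6] t 64.25
scene 47 [212. 219.] 6.4 ray [745.1 221.3  13. ] med [733.9 226.7  13.1] along 109.3 lat -48.3 slope f,l -0.04 -0.01
scene 85 [196.7 235.9] 7.0 ray [689.1 299.   13. ] med [689.6 296.4  13.1] along 100.0 lat 47.1 slope f,l 0.03 0.0
```

The tray stopped against the back wall, with the force rising while the position held. I'll relax, release and retreat.

```bash
python3 -m jog '[[[-0.026,-0.015,0],[0,0,0],1],[[-0.026,-0.015,0],[0,0,0],0.4],[[-0.026,-0.015,0],[0,0,0],0],[[-0.026,-0.015,0],[0,0,0],-0.5],[[-0.026,-0.015,0],[0,0,0],-1],[[-0.026,-0.015,0],[0,0,0],-1],[[-0.026,-0.015,0],[0,0,0],-1],[[-0.026,-0.015,0.1],[0,0,0],-1],[[-0.026,-0.015,0.3],[0,0,0],-1],[[-0.026,-0.015,0.6],[0,0,0],-1],[[-0.026,-0.015,1],[0,0,0],-1],[[-0.1,-0.06,1],[0,0,0],-1],[[-0.4,-0.3,1],[0,0,0],-1],[[-0.7,-0.6,1],[0,0,0],-1],[[-1,-0.9,1],[0,0,0],-1],[[-1,-1,1],[0,0,0],-1]]'; python3 -m jog '[[[-0.3,-0.5,0.5],[0,0,0],-1],[[-0.6,-1,0.9],[0,0,0],-1],[[-0.6,-1,0.9],[0,0,0],-1],[[-0.6,-1,0.9],[0,0,0],-1]]'; python3 look.py 720 262 120 13
python3 - <<'E'
from h import *
f=np.array([.866,.5]);l=np.array([-.5,.866]);o=np.array([725.5,264.1])
for n in('top','scene'):
    d=get_image(n);P=pts(d);hsv=cv2.cvtColor(d['frame'],cv2.COLOR_RGB2HSV)
    m=(P[...,2]>26)&(P[...,2]<42)&(np.hypot(P[...,0]-627,P[...,1]-207)<50)&(hsv[...,2]<75)
    if m.sum()>10:
        r=cv2.minAreaRect(P[m][:,:2].astype(np.float32));q=np.array(r[0])-o;print(n,'trayh',m.sum(),r,'rack frame',(q@f).round(1),(q@l).round(1))
    q=np.hypot(P[...,0]-477,P[...,1]+448)<60
    m=(cv2.inRange(hsv,(0,0,140),(180,60,255))>0)&q
    if m.sum()>20: print(n,'blade',m.sum(),np.median(P[m],0).round(1),cv2.minAreaRect(P[m][:,:2].astype(np.float32)))
    for nm,c,lo,hi,r in(('timer',(690,-38),20,80,60),('jar',(457,400),50,100,60)):
        m=(np.hypot(P[...,0]-c[0],P[...,1]-c[1])<r)&(P[...,2]>lo)&(P[...,2]<hi)
        if m.sum()>20:print(n,nm,m.sum(),np.median(P[m],0).round(1))
E
```

```text
clock: 65.95
position: [528.3, 109.7, 113.9]
ee_rot: [0.965, 0.261, -0.002, -0.0]
contact_force: [1.0, 1.3, 0.0]
gripper_width: 85.7
grasp_force: 0.0
clock: 66.35
position: [473.2, 10.5, 208.4]
ee_rot: [0.965, 0.261, 0.004, 0.0]
contact_force: [1.7, -0.5, 0.4]
gripper_width: 85.2
grasp_force: 0.0
tcp [473.2  10.5 208.4] F [ 1.7 -0.5  0.4] t 66.35
scene 74 [213. 220.] 6.7 ray [738.  221.3  13. ] med [733.8 219.   12.7] along 334.9 lat 49.0 slope f,l 0.01 0.0
scene 84 [196.5 235.5] 7.1 ray [691.4 298.5  13. ] med [689.4 296.1  12.9] along 333.5 lat 139.1 slope f,l -0.0 -0.0
top trayh 84 ((626.1463012695312, 204.94480895996094), (66.26161193847656, 14.917817115783691), 31.325944900512695) rack frame -115.6 -1.6
top blade 432 [ 481.  -441.1    6.2] ((472.53057861328125, -438.7020263671875), (84.10083770751953, 85.20671081542969), 70.66228485107422)
top timer 299 [693.7 -41.1  47. ]
top jar 244 [459.1 400.7  86.9]
scene trayh 99 ((624.5947875976562, 208.8173828125), (68.2883529663086, 19.858110427856445), 30.72252655029297) rack frame -115.0 2.6
scene blade 57 [ 487.  -418.5    4.5] ((502.9261779785156, -419.5456237792969), (35.918209075927734, 103.00434112548828), 42.802734375)
scene timer 245 [684.5 -27.4  42.1]
scene jar 532 [444.1 407.6  83.5]
```

Everything checks out, so I'm handing it in.

```bash
python3 -c "
from bench import job_done
print(job_done())"
```

```text
the job is handed in; nothing more can be done
None
```

I handed the job in with both biscuits (only two were there) flat in the tray, the tray home against the rack's back wall, the spatula's blade on the mat, and the jar and timer unmoved; the hand-in gave no verdict, and I viewed 16 pictures against the limit of 14.

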